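# Put the forks and damper blocks away and shut the bench drawer

## Task

Clear the voicing bench: put every tuning fork and every damper block that lies on the slate into the open drawer, each in the compartment where one of its own kind already lies, lying down inside and not on top of the dividers or walls. When all are in, push the drawer fully home until it seats at its catch. Leave the jar, the setting gauge and the screwdriver where they are.

Things in the scene. Friction and masses are not known exactly. Their poses are not given: they have to be found in the camera images.
- fork0: steel two-pronged tuning fork lying flat, 140 long, 26 wide, 10 thick; origin on its underside at its centre of mass, between the prongs; +x points to the prong tips (62 from origin), stem end at x = -77; prongs 8 wide with a 10 gap run from x = -18 to 62 (26 over both), yoke at x = -25, stem 10 wide with a 14 mm end button; this one already lies in the drawer
- fork1: steel two-pronged tuning fork lying flat, 140 long, 26 wide, 10 thick; origin on its underside at its centre of mass, between the prongs; +x points to the prong tips (62 from origin), stem end at x = -77; prongs 8 wide with a 10 gap run from x = -18 to 62 (26 over both), yoke at x = -25, stem 10 wide with a 14 mm end button; on the bench, or absent in some starts
- fork2: steel two-pronged tuning fork lying flat, 140 long, 26 wide, 10 thick; origin on its underside at its centre of mass, between the prongs; +x points to the prong tips (62 from origin), stem end at x = -77; prongs 8 wide with a 10 gap run from x = -18 to 62 (26 over both), yoke at x = -25, stem 10 wide with a 14 mm end button; on the bench, or absent in some starts
- fork3: steel two-pronged tuning fork lying flat, 140 long, 26 wide, 10 thick; origin on its underside at its centre of mass, between the prongs; +x points to the prong tips (62 from origin), stem end at x = -77; prongs 8 wide with a 10 gap run from x = -18 to 62 (26 over both), yoke at x = -25, stem 10 wide with a 14 mm end button; on the bench, or absent in some starts
- block0: walnut damper block, an upside-down T: base 80 x 30 x 12 high with an upright rib 14 wide, 24 high, along its whole length (total height 36); origin at the centre of its underside, x along its length; this one already lies in the drawer
- block1: walnut damper block, an upside-down T: base 80 x 30 x 12 high with an upright rib 14 wide, 24 high, along its whole length (total height 36); origin at the centre of its underside, x along its length; on the bench, or absent in some starts
- block2: walnut damper block, an upside-down T: base 80 x 30 x 12 high with an upright rib 14 wide, 24 high, along its whole length (total height 36); origin at the centre of its underside, x along its length; on the bench, or absent in some starts
- block3: walnut damper block, an upside-down T: base 80 x 30 x 12 high with an upright rib 14 wide, 24 high, along its whole length (total height 36); origin at the centre of its underside, x along its length; on the bench, or absent in some starts
- drawer (a joint): slide of the drawer: 0 m = home against its stop, grows as it opens towards the robot (at most 0.21); a sprung ball catch resists from about 12 mm to 6 mm and then pulls it in; runs with about 2 N friction, catch about 4 N more
- drawer_handle (a point): middle of the brass bar pull (bar about 10 thick, 120 long, along the drawer's y, 35 in front of the drawer face, at height 46); axes as the drawer: x points into the case (the closing direction), y to the left, z up; the drawer's front panel top is at height 64
- drawer_floor (a point): point on the drawer's inner floor (height 16), at the front panel's inner face, midway across; moves with the drawer, axes as drawer_handle. Compartments: x 0 to 222; left y 4 to 212, right y -212 to -4; walls and the divider along x are 8 thick, 40 high. Open from above only from x = 0 to x = the joint value; inside the case 50 of height is free
- case_mouth (a point): bench-level point under the middle of the front edge of the fixed low oak case that holds the drawer; axes as drawer_handle. The case is 260 (x, from here back) x 464 (y) x 76 high
- jar: squat amber jar with a dark screw cap, 72 diameter, 66 high, origin under its centre; bystander
- gauge: brass setting gauge, 110 long (y), 24 wide, 34 high, standing on the case top; origin under its centre; bystander
- screwdriver: regulating screwdriver, 200 long along its x, lying on the bench; bystander

How it is judged:
On the way, in this order (a step that is already met when the one before it is completed fails the run):
1. all forks lie in one compartment and all damper blocks in the other, with their own kind, while the drawer is still open ((((x of fork0 in the frame of drawer_floor between 0 and 0.222 m and y of fork0 in the frame of drawer_floor between 0.004 and 0.212 m and z of fork0 in the frame of drawer_floor between -0.01 and 0.03 m) and (x of fork1 in the frame of drawer_floor between 0 and 0.222 m and y of fork1 in the frame of drawer_floor between 0.004 and 0.212 m and z of fork1 in the frame of drawer_floor between -0.01 and 0.03 m) and (x of fork2 in the frame of drawer_floor between 0 and 0.222 m and y of fork2 in the frame of drawer_floor between 0.004 and 0.212 m and z of fork2 in the frame of drawer_floor between -0.01 and 0.03 m) and (x of fork3 in the frame of drawer_floor between 0 and 0.222 m and y of fork3 in the frame of drawer_floor between 0.004 and 0.212 m and z of fork3 in the frame of drawer_floor between -0.01 and 0.03 m) and (x of block0 in the frame of drawer_floor between 0 and 0.222 m and y of block0 in the frame of drawer_floor between -0.212 and -0.004 m and z of block0 in the frame of drawer_floor between -0.01 and 0.03 m) and (x of block1 in the frame of drawer_floor between 0 and 0.222 m and y of block1 in the frame of drawer_floor between -0.212 and -0.004 m and z of block1 in the frame of drawer_floor between -0.01 and 0.03 m) and (x of block2 in the frame of drawer_floor between 0 and 0.222 m and y of block2 in the frame of drawer_floor between -0.212 and -0.004 m and z of block2 in the frame of drawer_floor between -0.01 and 0.03 m) and (x of block3 in the frame of drawer_floor between 0 and 0.222 m and y of block3 in the frame of drawer_floor between -0.212 and -0.004 m and z of block3 in the frame of drawer_floor between -0.01 and 0.03 m)) or ((x of fork0 in the frame of drawer_floor between 0 and 0.222 m and y of fork0 in the frame of drawer_floor between -0.212 and -0.004 m and z of fork0 in the frame of drawer_floor between -0.01 and 0.03 m) and (x of fork1 in the frame of drawer_floor between 0 and 0.222 m and y of fork1 in the frame of drawer_floor between -0.212 and -0.004 m and z of fork1 in the frame of drawer_floor between -0.01 and 0.03 m) and (x of fork2 in the frame of drawer_floor between 0 and 0.222 m and y of fork2 in the frame of drawer_floor between -0.212 and -0.004 m and z of fork2 in the frame of drawer_floor between -0.01 and 0.03 m) and (x of fork3 in the frame of drawer_floor between 0 and 0.222 m and y of fork3 in the frame of drawer_floor between -0.212 and -0.004 m and z of fork3 in the frame of drawer_floor between -0.01 and 0.03 m) and (x of block0 in the frame of drawer_floor between 0 and 0.222 m and y of block0 in the frame of drawer_floor between 0.004 and 0.212 m and z of block0 in the frame of drawer_floor between -0.01 and 0.03 m) and (x of block1 in the frame of drawer_floor between 0 and 0.222 m and y of block1 in the frame of drawer_floor between 0.004 and 0.212 m and z of block1 in the frame of drawer_floor between -0.01 and 0.03 m) and (x of block2 in the frame of drawer_floor between 0 and 0.222 m and y of block2 in the frame of drawer_floor between 0.004 and 0.212 m and z of block2 in the frame of drawer_floor between -0.01 and 0.03 m) and (x of block3 in the frame of drawer_floor between 0 and 0.222 m and y of block3 in the frame of drawer_floor between 0.004 and 0.212 m and z of block3 in the frame of drawer_floor between -0.01 and 0.03 m))) and value of joint drawer above 0.04 m), for 0.2 s.
2. the drawer is pushed home past its catch (value of joint drawer below 0.004 m), for 0.3 s.
At the end, for the whole second after the job is handed in: Every present fork is in the compartment of the fork that was there at the start and every present block in that of the other block (origin inside the compartment, less than 30 mm above its floor), and the drawer is less than 4 mm from its stop ((((x of fork0 in the frame of drawer_floor between 0 and 0.222 m and y of fork0 in the frame of drawer_floor between 0.004 and 0.212 m and z of fork0 in the frame of drawer_floor between -0.01 and 0.03 m) and (x of fork1 in the frame of drawer_floor between 0 and 0.222 m and y of fork1 in the frame of drawer_floor between 0.004 and 0.212 m and z of fork1 in the frame of drawer_floor between -0.01 and 0.03 m) and (x of fork2 in the frame of drawer_floor between 0 and 0.222 m and y of fork2 in the frame of drawer_floor between 0.004 and 0.212 m and z of fork2 in the frame of drawer_floor between -0.01 and 0.03 m) and (x of fork3 in the frame of drawer_floor between 0 and 0.222 m and y of fork3 in the frame of drawer_floor between 0.004 and 0.212 m and z of fork3 in the frame of drawer_floor between -0.01 and 0.03 m) and (x of block0 in the frame of drawer_floor between 0 and 0.222 m and y of block0 in the frame of drawer_floor between -0.212 and -0.004 m and z of block0 in the frame of drawer_floor between -0.01 and 0.03 m) and (x of block1 in the frame of drawer_floor between 0 and 0.222 m and y of block1 in the frame of drawer_floor between -0.212 and -0.004 m and z of block1 in the frame of drawer_floor between -0.01 and 0.03 m) and (x of block2 in the frame of drawer_floor between 0 and 0.222 m and y of block2 in the frame of drawer_floor between -0.212 and -0.004 m and z of block2 in the frame of drawer_floor between -0.01 and 0.03 m) and (x of block3 in the frame of drawer_floor between 0 and 0.222 m and y of block3 in the frame of drawer_floor between -0.212 and -0.004 m and z of block3 in the frame of drawer_floor between -0.01 and 0.03 m)) or ((x of fork0 in the frame of drawer_floor between 0 and 0.222 m and y of fork0 in the frame of drawer_floor between -0.212 and -0.004 m and z of fork0 in the frame of drawer_floor between -0.01 and 0.03 m) and (x of fork1 in the frame of drawer_floor between 0 and 0.222 m and y of fork1 in the frame of drawer_floor between -0.212 and -0.004 m and z of fork1 in the frame of drawer_floor between -0.01 and 0.03 m) and (x of fork2 in the frame of drawer_floor between 0 and 0.222 m and y of fork2 in the frame of drawer_floor between -0.212 and -0.004 m and z of fork2 in the frame of drawer_floor between -0.01 and 0.03 m) and (x of fork3 in the frame of drawer_floor between 0 and 0.222 m and y of fork3 in the frame of drawer_floor between -0.212 and -0.004 m and z of fork3 in the frame of drawer_floor between -0.01 and 0.03 m) and (x of block0 in the frame of drawer_floor between 0 and 0.222 m and y of block0 in the frame of drawer_floor between 0.004 and 0.212 m and z of block0 in the frame of drawer_floor between -0.01 and 0.03 m) and (x of block1 in the frame of drawer_floor between 0 and 0.222 m and y of block1 in the frame of drawer_floor between 0.004 and 0.212 m and z of block1 in the frame of drawer_floor between -0.01 and 0.03 m) and (x of block2 in the frame of drawer_floor between 0 and 0.222 m and y of block2 in the frame of drawer_floor between 0.004 and 0.212 m and z of block2 in the frame of drawer_floor between -0.01 and 0.03 m) and (x of block3 in the frame of drawer_floor between 0 and 0.222 m and y of block3 in the frame of drawer_floor between 0.004 and 0.212 m and z of block3 in the frame of drawer_floor between -0.01 and 0.03 m))) and value of joint drawer below 0.004 m); the robot touches nothing.
It fails at once if the jar is moved more than 30 mm or tipped over (distance of jar from where it was at the start of the episode above 0.03 m or angle between jar's own z axis and vertical above 0.5 rad).
It fails at once if the gauge is moved more than 30 mm or tipped over (distance of gauge from where it was at the start of the episode above 0.03 m or angle between gauge's own z axis and vertical above 0.5 rad).
It fails at once if the screwdriver is moved more than 30 mm (distance of screwdriver from where it was at the start of the episode above 0.03 m).
Of fork1, block1, fork2, block2, fork3, block3 only 4 to 6 are there at a start; the rules pass over those that are not, and their reading is None.
At some moment in a run one of fork1, block1, fork2, block2, fork3, block3 may be knocked a few centimetres aside while the robot is not near it.
Once in a run the grip may slacken for a moment while it holds something.
It also fails if it takes over 210 s, if anything falls off the work surface, if the arm or the gripper's body presses on something with over 40 N, if the wrist force passes 120 N, or if a joint passes its speed limit or range.

## Robot

A 6-joint arm with a two-finger parallel gripper is mounted at the origin on the work surface. World frame = base frame: x ahead of the robot, y to its left, z up, the work surface at z = 0. Lengths are in m, angles in rad, forces in N, time in s.
With the tool pointing down it reaches from about 0.375 to 0.975 m from the base axis. Payload 3.8 kg.
Tool frame: the origin (TCP) lies between the finger pads; the fingertips stand 8 mm ahead of it and the grasp point (between the pads) lies 11 mm behind it (tcp_to_tips is the distance from the TCP to the fingertips, in m); z points along the fingers, y is the line along which they close (so a half turn about z gives the same grasp; the last joint's range is limited). The gripper opens to 85 mm and grips with 20 to 120 N. Pads are 22 mm wide; open, the fingers measure 114 mm over their backs; the gripper's body (76 mm by 85 mm) begins 54 mm behind the grasp point. The pads swing forward as they close: fully open they stand 13 mm farther back than shut.
Start: joints at [1.194, 0.264, 1.604, -0, 1.274, -0.037], TCP at [0.225, 0.636, 0.239] pointing down, gripper open.
Joint ranges: [-2.63, 2.63], [-0.94, 2.18], [0.31, 2.57], [-1.31, 4.45], [0, 2.66], [-2.55, 2.55]. Speed limits (rad/s): [2.57, 2.57, 3.14, 3.14, 3.14, 3.14].

## Interface

Orientations are given as a rotation vector (axis times angle).
In Python, from workcell import * gives the robot as it stands.
- The arm moves only by the tool move_arm, never from a script. Its argument "series" is one flat list of numbers, 7 for each row, row after row: the finger opening in cm, from 0 to 8.54, then the shift along the tool's x, y, z in cm, then the turn, a rotation vector about the tool's x, y, z in degrees. A call has 1 to 5 rows; each row shifts and turns the commanded pose from where the row before left it, along the tool's axes as they then stand; what a row does not reach is not made up. A row lasts 1/8 s, in which the tool goes at most 62.5 mm and 10.7 degrees, less where a joint would pass 70% of its speed; a pose out of reach is approached as far as the arm can. A call is refused whole if a number of a shift passes 6.25 or a number of a turn 10.7, either way. A call with a gripper value outside its range is refused whole. The fingers move at their own pace and stop on an object; "grip_force" is the grip in N (left out, the last holds). Time passes only in rows, so rows that do not move let the fingers close. It gives the time, the measured TCP pose, the force, the opening and the grip force at its end, in the units of the state.
- read_state(): the state, without advancing time (a new reading comes with each control period).
- read_camera(name): name is "side" or "top"; returns the picture (480x640x3 uint8, red, green, blue); there is no depth.
- calibration(name): a dict with "camera_matrix" (3x3 intrinsics, pixels), "k1" (the pictures are not rectified: a ray, as slopes to the right and down, at radius r is drawn at 1 + k1 r^2 times it, then the intrinsics apply), "rvec" (rotation vector, rad) and "tvec" (3), from world to camera coordinates, as OpenCV has them. Camera axes: x right, y down, z forward; pixel columns grow to the right and rows downward; lengths in m; the calibration is good to about 2 mm. A picture is of the moment at which its call begins. calibration takes no time and is no camera call.
- finish_job(): hands the job in; it is judged then, once.
The state is a dict: "time": time; "q": joint angles; "joint_vel": joint speeds; "joint_torque": joint torques, N m; "tool_pos": TCP position; "tcp_rot": TCP orientation; "wrist_force": force on the tool from outside, world axes, zero at the start; "torque": the same for the moment, N m; "width": opening from 0.0 (shut) to 1.0 (fully open); "grip_force": force on a finger pad.
Only numpy, scipy, OpenCV 4.12 (cv2) and the standard library are available. Lean on these libraries where they do the work, as an engineer would, in place of code of your own. Each camera call takes 0.05 s, during which the arm holds its last target. There are 200 camera calls.

## Working session

There is one attempt and no reset: what is moved stays moved. The work goes in short steps, Python scripts to look and compute and a tool call to move; the robot and the scene stay as the last step left them, time stands still between calls to the robot, and variables do not carry over. Pictures are saved under pics/ and viewed, at most 14 in all, crops included, and the job is handed in when it is done.

Besides the shell and the picture viewer there is one more tool, called after ">>>" as name(argument=value, ...), one argument or row to a line, values as JSON. move_arm: Moves the arm, as the interface text tells. Its arguments: {"type":"object","properties":{"series":{"type":"array"},"grip_force":{"type":"number"}},"required":["series"]}

```bash
ls; mkdir -p pics
python3 - <<'E'
from workcell import *
import cv2
for n in ("top","side"):
    im=read_camera(n); cv2.imwrite(f"pics/{n}0.png",im[:,:,::-1]); print(n,calibration(n))
print(read_state())
E
```

```text
pics
top {'camera_matrix': array([[476.54528611,   0.        , 314.15983612],
       [  0.        , 476.54528611, 238.71365254],
       [  0.        ,   0.        ,   1.        ]]), 'k1': -0.04404498870671735, 'rvec': array([ 2.20884053, -2.17586803,  0.069511  ]), 'tvec': array([0.03827055, 0.54399671, 1.33811534])}
side {'camera_matrix': array([[592.11663219,   0.        , 316.95100729],
       [  0.        , 592.11663219, 240.49603188],
       [  0.        ,   0.        ,   1.        ]]), 'k1': -0.01997816485879866, 'rvec': array([ 2.36708085, -0.07033011,  0.05531825]), 'tvec': array([-0.55889612,  0.08733169,  1.36353981])}
{'time': 0.1, 'q': array([ 1.19410217e+00,  2.64690969e-01,  1.60525607e+00, -1.80331644e-05,
        1.27370936e+00, -3.68853846e-02]), 'joint_vel': array([-1.47533722e-04, -2.71342614e-03, -3.61077214e-03,  3.24284809e-04,
        9.22362728e-04, -9.17259782e-05]), 'joint_torque': array([-1.23089361e-03, -5.16706109e+01, -3.68588161e+01, -3.24983330e-05,
        6.24232154e-03, -3.31716862e-06]), 'tool_pos': array([0.22473869, 0.63579299, 0.23806759]), 'tcp_rot': array([-0.53112871, -3.09595549,  0.00317781]), 'wrist_force': array([-9.15531555e-01,  1.66154157e-01, -3.07484436e-04]), 'torque': array([ 0.09032255, -0.01244505,  0.00621317]), 'grip_force': 0.0, 'width': 0.9995746399900546}
```

View pics/top0.png

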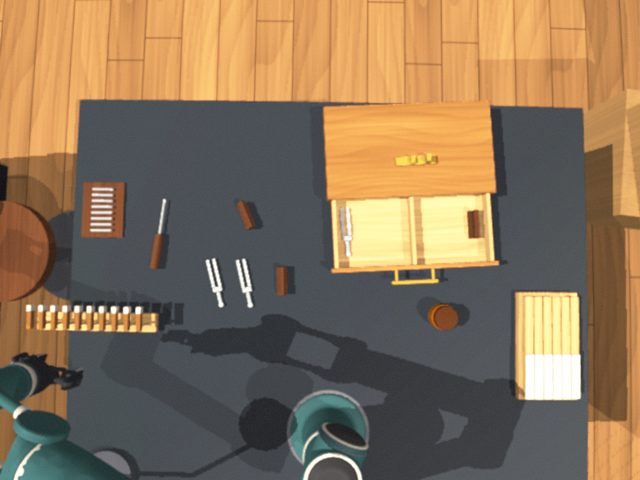

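View pics/side0.png

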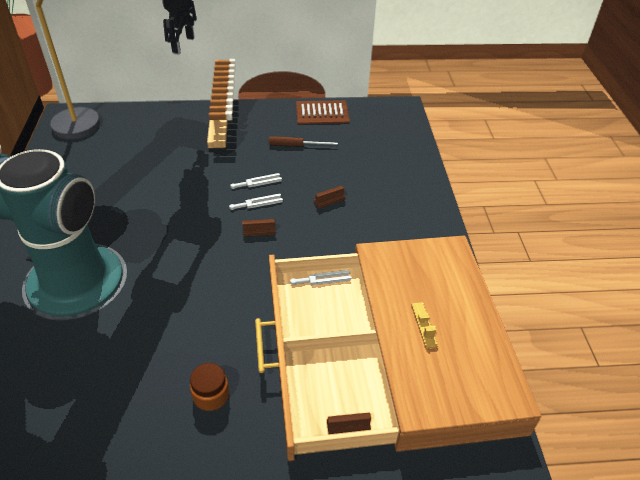

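The scene has two forks (top view about (215,283) and (245,282)) and two blocks (246,215) and (282,280) on the slate. In the drawer, the fork lies in the left compartment (347,232) and the block in the right (475,223). Next I'll measure them.

```bash
cat > h.py <<'E'
from workcell import *
import cv2, numpy as np
from scipy.spatial.transform import Rotation as R
def ray(cam,p):
    c=calibration(cam); K=c["camera_matrix"]
    d=np.array([(p[0]-K[0,2])/K[0,0],(p[1]-K[1,2])/K[1,1]]); u=d.copy()
    for _ in range(10): u=d/(1+c["k1"]*(u@u))
    M=R.from_rotvec(np.ravel(c["rvec"])).as_matrix()
    return -M.T@np.ravel(c["tvec"]), M.T@np.r_[u,1]
def plane(cam,p,z):
    o,d=ray(cam,p); return o+d*(z-o[2])/d[2]
def tri(p,q):
    o,d=ray("top",p); a,b=ray("side",q)
    s=np.linalg.lstsq(np.c_[d,-b],a-o,rcond=None)[0]
    P,Q=o+d*s[0],a+b*s[1]
    return (P+Q)/2, np.linalg.norm(P-Q)
def proj(cam,X):
    c=calibration(cam); x=R.from_rotvec(np.ravel(c["rvec"])).as_matrix()@X+np.ravel(c["tvec"])
    u=x[:2]/x[2]; u=u*(1+c["k1"]*(u@u)); K=c["camera_matrix"]
    return u*K[0,0]+K[:2,2]
def blobs(im,kind,amin=40,roi=None):
    h,s,v=cv2.split(cv2.cvtColor(im,cv2.COLOR_RGB2HSV))
    if kind=="steel": m=(s<60)&(v>120)
    else: m=(s>110)&(v>30)&(v<150)&((h<14)|(h>172))
    m=m.astype(np.uint8)*255
    if roi: z=np.zeros_like(m); a,b,c,d=roi; z[b:d,a:c]=m[b:d,a:c]; m=z
    m=cv2.morphologyEx(m,cv2.MORPH_CLOSE,np.ones((3,3)))
    out=[]
    for c in cv2.findContours(m,cv2.RETR_EXTERNAL,cv2.CHAIN_APPROX_NONE)[0]:
        if cv2.contourArea(c)<amin: continue
        out.append(c)
    return out
E
python3 - <<'E'
from h import *
rt=(180,190,500,310); rs=(220,165,400,440)
for k in("steel","wood"):
    for cam,roi in(("top",rt),("side",rs)):
        print(k,cam)
        for c in blobs(read_camera(cam),k,40,roi):
            M=cv2.moments(c); r=cv2.minAreaRect(c)
            print(round(M['m10']/M['m00'],1),round(M['m01']/M['m00'],1),cv2.contourArea(c),np.round(cv2.boxPoints(r),1).tolist())
ims={n:read_camera(n) for n in("top","side")}
a=cv2.resize(ims["top"][190:310,190:310],(480,480),interpolation=cv2.INTER_CUBIC)
b=cv2.resize(ims["side"][160:240,220:350],(312*2,192*2),interpolation=cv2.INTER_CUBIC)
cv2.imwrite("pics/ta.png",a[:,:,::-1]); cv2.imwrite("pics/sa.png",b[:,:,::-1])
E
```

```text
steel top
244.3 279.3 391.5 [[234.5, 259.5], [245.1999969482422, 257.20001220703125], [255.60000610351562, 306.0], [245.0, 308.29998779296875]]
214.6 279.2 389.5 [[204.39999389648438, 259.6000061035156], [215.0, 257.1000061035156], [226.39999389648438, 305.70001220703125], [215.89999389648438, 308.20001220703125]]
346.2 231.1 217.5 [[339.0, 207.6999969482422], [348.5, 206.8000030517578], [353.20001220703125, 255.60000610351562], [343.6000061035156, 256.5]]
steel side
332.4 384.6 68.5 [[327.3999938964844, 362.1000061035156], [329.79998779296875, 361.70001220703125], [338.1000061035156, 411.79998779296875], [335.70001220703125, 412.20001220703125]]
370.3 382.0 114.5 [[362.3999938964844, 359.3999938964844], [367.1000061035156, 358.20001220703125], [380.1000061035156, 410.5], [375.3999938964844, 411.6000061035156]]
324.4 277.6 475.5 [[289.29998779296875, 276.3999938964844], [350.1000061035156, 269.20001220703125], [351.29998779296875, 279.8999938964844], [290.6000061035156, 287.0]]
258.8 201.3 346.0 [[228.3000030517578, 202.39999389648438], [281.0, 192.5], [282.6000061035156, 201.3999938
[... 568 characters left out ...]
8438], [244.6999969482422, 199.10000610351562], [255.60000610351562, 225.5], [246.1999969482422, 229.39999389648438]]
wood side
348.5 422.8 666.5 [[326.3999938964844, 416.6000061035156], [369.6000061035156, 412.20001220703125], [371.29998779296875, 429.20001220703125], [328.0, 433.5]]
223.3 388.1 221.0 [[220.0, 407.0], [220.0, 367.0], [228.0, 367.0], [228.0, 407.0]]
258.7 227.1 448.5 [[241.8000030517578, 220.39999389648438], [274.0, 218.5], [274.8999938964844, 234.0], [242.8000030517578, 235.89999389648438]]
329.3 196.6 386.5 [[312.20001220703125, 194.60000610351562], [342.20001220703125, 184.60000610351562], [346.79998779296875, 198.39999389648438], [316.79998779296875, 208.39999389648438]]
```

View pics/ta.png

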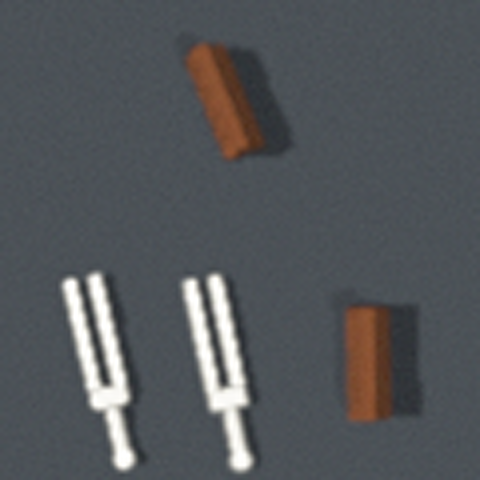

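The crop shows both forks with prongs away from the robot, and two blocks standing base down. I'll triangulate them now.

Run:
```python
from h import *
f={'forkR':((244.3,279.3),(258.8,201.3)),'forkL':((214.6,279.2),(258.8,180.4)),'fork0':((346.2,231.1),(324.4,277.6)),
'blkN':((281.5,280.5),(258.7,227.1)),'blkF':((245.6,214.6),(329.3,196.6)),'blk0':((473.2,224.1),(348.5,422.8)),
'panelL':((332,270),(272,257)),'panelR':((498,264.5),(291,453))}
for k,(p,q) in f.items():
    P,e=tri(p,q); print(k,np.round(P,4),round(e,4))
T=read_camera("top")
for name,z,bx in(("forkR",.010,[[234.5,259.5],[245.2,257.2],[255.6,306],[245,308.3]]),("forkL",.010,[[204.4,259.6],[215,257.1],[226.4,305.7],[215.9,308.2]]),
 ("fork0",.026,[[339,207.7],[348.5,206.8],[353.2,255.6],[343.6,256.5]]),
 ("blkN",.03,[[277,267],[287,267],[287,294],[277,294]]),("blkF",.03,[[235.3,202.9],[244.7,199.1],[255.6,225.5],[246.2,229.4]]),("blk0",.046,[[467.3,211.3],[477.5,210.7],[479.1,236.9],[468.9,237.5]])):
    C=np.array([plane("top",np.array(b)+[.0,.0],z) for b in bx]); a=(C[0]+C[1])/2; b=(C[2]+C[3])/2
    d=a-b; print(name,"far",np.round(a[:2],4),"near",np.round(b[:2],4),"mid",np.round((a+b)[:2]/2,4),"len",round(np.linalg.norm(d),4),"w",round(np.linalg.norm(C[0]-C[1]),4),"yaw",round(np.degrees(np.arctan2(d[1],d[0])),1))
for n,p,z in(("panelL",(332,270),.064),("panelR",(498,264.5),.064),("caseL",(328,198),.076),("caseR",(495,193),.076),("divF",(416,264),.056),("divB",(411,197),.056),("jar",(444,317),.066),("handle",(415,282),.046)):
    print(n,np.round(plane("top",p,z),4))
a=cv2.resize(T[180:300,320:510],(760,480),interpolation=cv2.INTER_CUBIC); cv2.imwrite("pics/dr.png",a[:,:,::-1])
```

```text
forkR [0.4241 0.2444 0.0018] 0.0017
forkL [0.4235 0.3295 0.0021] 0.0007
fork0 [ 0.5701 -0.0442  0.0202] 0.0078
blkN [0.4235 0.1374 0.0114] 0.0002
blkF [0.6095 0.2437 0.0114] 0.0007
blk0 [ 0.5913 -0.4056  0.0252] 0.0001
panelL [ 0.4559 -0.0039  0.0525] 0.0006
panelR [ 0.4798 -0.4677  0.0469] 0.0051
forkR far [0.4845 0.2573] near [0.3467 0.2245] mid [0.4156 0.2409] len 0.1416 w 0.0312 yaw 13.4
forkL far [0.4831 0.3435] near [0.3459 0.3073] mid [0.4145 0.3254] len 0.1419 w 0.0311 yaw 14.8
fork0 far [ 0.6334 -0.0361] near [ 0.4953 -0.0507] mid [ 0.5644 -0.0434] len 0.1388 w 0.0271 yaw 6.1
blkN far [0.4617 0.1355] near [0.3864 0.1341] mid [0.424  0.1348] len 0.0754 w 0.028 yaw 1.1
blkF far [0.6462 0.2579] near [0.5716 0.2252] mid [0.6089 0.2415] len 0.0814 w 0.0286 yaw 23.6
blk0 far [ 0.6262 -0.3965] near [ 0.5526 -0.4005] mid [ 0.5894 -0.3985] len 0.0738 w 0.029 yaw 3.2
panelL [ 0.4556 -0.0034  0.064 ]
panelR [ 0.477 -0.461  0.064]
caseL [0.6518 0.0105 0.076 ]
caseR [ 0.6735 -0.4497  0.076 ]
divF [ 0.4754 -0.2353  0.056 ]
divB [ 0.6613 -0.221   0.056 ]
jar [ 0.332  -0.3105  0.066 ]
handle [ 0.4256 -0.2349  0.046 ]
```

View pics/dr.png

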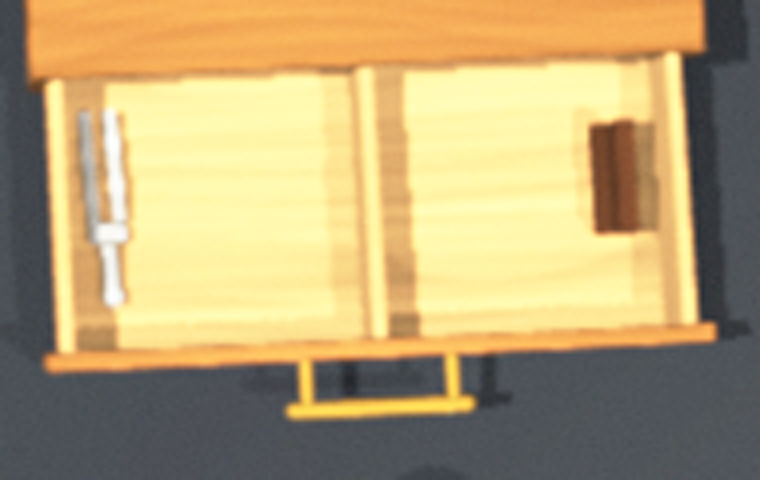

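```bash
cat >> h.py <<'E'
D=np.array([0.476,-0.232]); DY=np.radians(2.7)
def drw(x,y): c,s=np.cos(DY),np.sin(DY); return D+[c*x-s*y,s*x+c*y]
class P:
    def __init__(s):
        st=read_state(); s.p=np.array(st["tool_pos"]); s.r=R.from_rotvec(st["tcp_rot"]); s.rows=[]
    def go(s,xyz,yaw=None,w=8.5,step=.055,ang=9.):
        x=s.r.as_matrix()[:,0]; cur=np.degrees(np.arctan2(x[1],x[0])); 
        yaw=cur if yaw is None else cur+((yaw-cur+90)%180-90)
        tgt=R.from_euler("z",yaw,degrees=True)*R.from_euler("x",180,degrees=True); xyz=np.array(xyz,float)
        rel=(s.r.inv()*tgt).as_rotvec(degrees=True); n=max(1,int(np.ceil(max(np.linalg.norm(xyz-s.p)/step,np.abs(rel).max()/ang))))
        for i in range(n):
            k=n-i; sh=np.round(s.r.inv().apply((xyz-s.p)/k)*100,1)
            tr=np.round((s.r.inv()*tgt).as_rotvec(degrees=True)/k,1)
            s.rows.append([w,*sh,*tr]); s.p=s.p+s.r.apply(sh/100); s.r=s.r*R.from_rotvec(tr,degrees=True)
        return s
    def hold(s,w,n):
        s.rows+=[[w,0,0,0,0,0,0]]*n; return s
    def show(s):
        for i in range(0,len(s.rows),5): print([float(v)+0 for r in s.rows[i:i+5] for v in r])
        print("end",s.p)
E
python3 - <<'E'
from h import *
x=R.from_rotvec(read_state()["tcp_rot"]).as_matrix(); print(np.round(x,2))
P().go((.4218,.3273,.15),14.8,4.5).go((.4218,.3273,.05),14.8,4.5).show()
E
```

```text
[[-0.94  0.33 -0.  ]
 [ 0.33  0.94 -0.  ]
 [ 0.   -0.   -1.  ]]
[4.5, -4.1, -3.2, 1.3, 0.0, 0.0, -4.9, 4.5, -3.8, -3.6, 1.3, 0.0, 0.0, -4.9, 4.5, -3.5, -3.9, 1.3, 0.0, 0.0, -4.9, 4.5, -3.2, -4.2, 1.3, 0.0, 0.0, -4.9, 4.5, -2.8, -4.4, 1.2, 0.0, 0.0, -4.9]
[4.5, -2.4, -4.6, 1.3, 0.0, 0.0, -4.9, 4.5, -2.1, -4.9, 1.2, 0.0, 0.0, -4.9, 4.5, 0.0, 0.0, 5.0, 0.0, 0.0, 0.0, 4.5, 0.0, 0.0, 5.0, 0.0, 0.0, 0.0]
end [0.42216465 0.32692386 0.0502022 ]
```

>>> move_arm(
  series=[4.5,-4.1,-3.2,1.3,0,0,-4.9,4.5,-3.8,-3.6,1.3,0,0,-4.9,4.5,-3.5,-3.9,1.3,0,0,-4.9,4.5,-3.2,-4.2,1.3,0,0,-4.9,4.5,-2.8,-4.4,1.2,0,0,-4.9],
  grip_force=60,
)

```text
time: 1.08
tool_pos: [0.3659, 0.414, 0.1751]
tcp_rot: [-0.143, 3.138, 0.001]
wrist_force: [1.5, 0.8, 0.5]
width: 0.529
grip_force: 0.0
```

>>> move_arm(
  series=[4.5,-2.4,-4.6,1.3,0,0,-4.9,4.5,-2.1,-4.9,1.2,0,0,-4.9,4.5,0,0,5,0,0,0,4.5,0,0,5,0,0,0,4.5,0,0,0,0,0,0],
)

```text
time: 1.7
tool_pos: [0.4188, 0.3243, 0.0464]
tcp_rot: [0.403, -3.107, 0.007]
wrist_force: [-0.4, -0.6, -0.5]
width: 0.526
grip_force: 0.0
```

Run:
```python
from h import *
s=read_state(); print(s["tool_pos"],s["width"])
T=read_camera("top");S=read_camera("side")
for n,c,X in(("top",T,s["tool_pos"]),("side",S,s["tool_pos"])): print(n,proj(n,X))
p=proj("top",s["tool_pos"]).astype(int);q=proj("side",s["tool_pos"]).astype(int)
f=lambda I,p:cv2.resize(I[p[1]-45:p[1]+45,p[0]-50:p[0]+50],(400,360),interpolation=cv2.INTER_CUBIC)
cv2.imwrite("pics/g1.png",np.hstack([f(T,p),f(S,q)])[:,:,::-1])
P().go((.4218,.3273,.0105),14.8,4.5).show()
```

```text
[0.41878925 0.32425195 0.04635052] 0.5260950594813505
top [213.18895858 281.45531659]
side [256.3234427  168.95113671]
[4.5, 0.1, 0.0, 4.1, 0.0, 0.0, 0.0]
end [0.42154217 0.32709566 0.0100329 ]
```

View pics/g1.png

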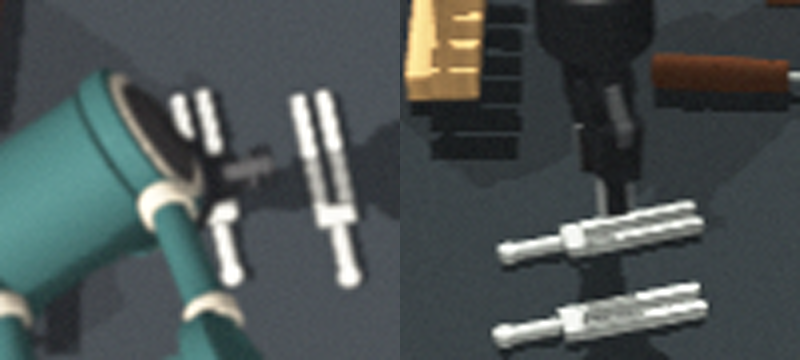

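Both views show the fingers straddling the left fork across its prongs. The pose reading may still have been settling, so I'm re-reading it.

Run:
```python
from h import *
for i in range(2):
    s=read_state(); print(s["tool_pos"],s["tcp_rot"],s["wrist_force"]); read_camera("top")
p=P().go((.4218,.3273,.0105),14.8,4.5);p.show()
```

```text
[0.4225053  0.32734885 0.051033  ] [-4.05707810e-01  3.11519077e+00  9.44682432e-05] [-0.44691928  1.21671352  0.80792463]
[0.42353848 0.3281913  0.05228305] [-4.05676943e-01  3.11254003e+00  2.21983941e-03] [0.93841781 0.75415526 0.33002638]
[4.5, 0.3, -0.1, 4.2, 0.1, 0.2, 0.1]
end [0.42150672 0.32692952 0.01090193]
```

Run:
```python
s=open("h.py").read()
s=s.replace('''s.rows=[]
''','''s.rows=[]
        try:
            c=np.load("cmd.npy"); d=np.linalg.norm(c[:3]-s.p); print("cmd-meas mm",np.round((c[:3]-s.p)*1e3,1), "F",np.round(st["wrist_force"],1),"w",round(st["width"],3),"g",st["grip_force"])
            s.p=c[:3]; s.r=R.from_rotvec(c[3:])
        except FileNotFoundError: pass
''').replace('print("end",s.p)','print("end",s.p); np.save("cmd.npy",np.r_[s.p,s.r.as_rotvec()])')
open("h.py","w").write(s)
import numpy as np
from scipy.spatial.transform import Rotation as R
np.save("cmd.npy",np.r_[0.42216,0.32692,0.0502,(R.from_euler("z",180+14.8,degrees=True)*R.from_euler("x",180,degrees=True)).as_rotvec()])
from h import *
P().go((.4222,.327,.0105),14.8,4.5).hold(2.0,4).go((.4222,.327,.15),14.8,2.0).show()
```

```text
cmd-meas mm [-1.8 -1.6 -2.7] F [ 0.8  0.9 -0. ] w 0.524 g 0.0
[4.5, 0.0, 0.0, 4.0, 0.0, 0.0, 0.0, 2.0, 0.0, 0.0, 0.0, 0.0, 0.0, 0.0, 2.0, 0.0, 0.0, 0.0, 0.0, 0.0, 0.0, 2.0, 0.0, 0.0, 0.0, 0.0, 0.0, 0.0, 2.0, 0.0, 0.0, 0.0, 0.0, 0.0, 0.0]
[2.0, 0.0, 0.0, -4.7, 0.0, 0.0, 0.0, 2.0, 0.0, 0.0, -4.6, 0.0, 0.0, 0.0, 2.0, 0.0, 0.0, -4.7, 0.0, 0.0, 0.0]
end [0.42216 0.32692 0.1502 ]
```

>>> move_arm(
  series=[4.5,0,0,2,0,0,0,4.5,0,0,1.2,0,0,0,4.5,0,0,0.6,0,0,0,4.5,0,0,0.2,0,0,0,4.5,0,0,0,0,0,0],
)

```text
time: 2.52
tool_pos: [0.4225, 0.3272, 0.0106]
tcp_rot: [-0.405, 3.115, 0.0]
wrist_force: [-0.4, -0.8, 0.4]
width: 0.523
grip_force: 0.0
```

>>> move_arm(
  series=[2,0,0,0,0,0,0,2,0,0,0,0,0,0,2,0,0,0,0,0,0,2,0,0,0,0,0,0],
)

```text
time: 3.02
tool_pos: [0.4228, 0.3274, 0.011]
tcp_rot: [-0.405, 3.114, 0.001]
wrist_force: [-0.5, -0.0, 6.0]
width: 0.28
grip_force: 59.6
```

Run:
```python
from h import *
a=drw(.1,.065); print(a)
P().go((.4222,.327,.15),14.8,2.0).go((*a,.15),2.7,2.).go((*a,.06),2.7,2.,step=.04).hold(2,1).show()
```

```text
[ 0.57282707 -0.16236151]
cmd-meas mm [ -0.6  -0.5 139.2] F [-0.5 -0.   6. ] w 0.28 g 59.601534605026245
[2.0, 0.0, 0.0, 0.0, 0.0, 0.0, 0.0, 2.0, -0.2, -5.1, 0.0, 0.0, 0.0, 1.2, 2.0, -0.3, -5.1, 0.0, 0.0, 0.0, 1.2, 2.0, -0.4, -5.1, 0.0, 0.0, 0.0, 1.2, 2.0, -0.5, -5.1, 0.0, 0.0, 0.0, 1.2]
[2.0, -0.6, -5.1, 0.0, 0.0, 0.0, 1.2, 2.0, -0.8, -5.1, 0.0, 0.0, 0.0, 1.2, 2.0, -0.9, -5.0, 0.0, 0.0, 0.0, 1.2, 2.0, -0.9, -5.0, 0.0, 0.0, 0.0, 1.2, 2.0, -1.1, -5.0, 0.0, 0.0, 0.0, 1.3]
[2.0, -1.2, -5.0, 0.0, 0.0, 0.0, 1.2, 2.0, 0.0, 0.0, 3.0, 0.0, 0.0, 0.0, 2.0, 0.0, 0.0, 3.0, 0.0, 0.0, 0.0, 2.0, 0.0, 0.0, 3.0, 0.0, 0.0, 0.0, 2.0, 0.0, 0.0, 0.0, 0.0, 0.0, 0.0]
end [ 0.57308189 -0.16203058  0.0602    ]
```

>>> move_arm(
  series=[2,0,0,-2,0,0,0,2,0,0,-4,0,0,0,2,0,0,-4,0,0,0,2,0,0,-4,0,0,0,2,0,0,0,0,0,0],
)

```text
time: 3.65
tool_pos: [0.4245, 0.3286, 0.1539]
tcp_rot: [-0.405, 3.109, 0.005]
wrist_force: [1.0, 0.8, -1.9]
width: 0.276
grip_force: 59.2
```

>>> move_arm(
  series=[2,-0.2,-5.1,0,0,0,1.2,2,-0.3,-5.1,0,0,0,1.2,2,-0.4,-5.1,0,0,0,1.2,2,-0.5,-5.1,0,0,0,1.2],
)

```text
time: 4.15
tool_pos: [0.4807, 0.1296, 0.1482]
tcp_rot: [0.274, -3.127, 0.001]
wrist_force: [0.7, -0.2, -1.0]
width: 0.277
grip_force: 59.3
```

>>> move_arm(
  series=[2,-0.6,-5.1,0,0,0,1.2,2,-0.8,-5.1,0,0,0,1.2,2,-0.9,-5,0,0,0,1.2,2,-0.9,-5,0,0,0,1.2,2,-1.1,-5,0,0,0,1.3],
)

```text
time: 4.78
tool_pos: [0.5568, -0.1141, 0.1479]
tcp_rot: [0.106, -3.137, -0.002]
wrist_force: [0.8, 0.3, -1.8]
width: 0.282
grip_force: 59.3
```

>>> move_arm(
  series=[2,-1.2,-5,0,0,0,1.2,2,0,0,0,0,0,0,2,0,0,3,0,0,0,2,0,0,3,0,0,0,2,0,0,3,0,0,0],
)

```text
time: 5.4
tool_pos: [0.5717, -0.1604, 0.0576]
tcp_rot: [0.076, -3.138, -0.002]
wrist_force: [0.4, -0.7, -1.6]
width: 0.277
grip_force: 59.5
```

Run:
```python
from h import *
T=read_camera("top");S=read_camera("side");read_camera("top")
P().show()
f=lambda I,p:cv2.resize(I[p[1]-60:p[1]+60,p[0]-65:p[0]+65],(390,360),interpolation=cv2.INTER_CUBIC)
cv2.imwrite("pics/g2.png",np.hstack([f(T,(380,230)),f(S,(330,300))])[:,:,::-1])
```

```text
cmd-meas mm [ 3.  -2.1  3.3] F [-0.6  0.5 -1.8] w 0.279 g 59.43498909473419
end [ 0.57308189 -0.16203058  0.0602    ]
```

View pics/g2.png

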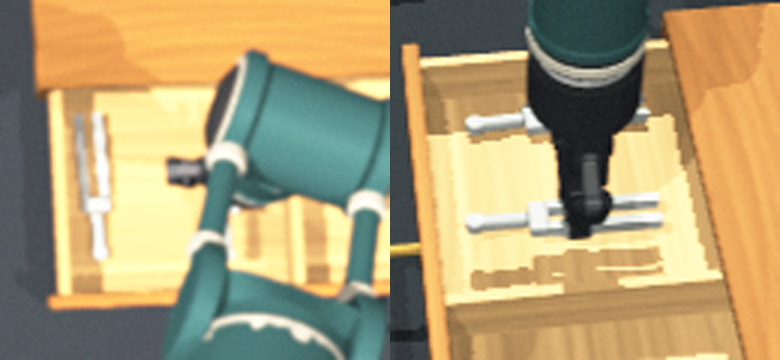

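The fork hangs level over the left compartment, clear of fork0 and the divider. Lower, release and go to the second fork.

Run:
```python
from h import *
P().go((.573,-.162,.0275),2.7,2.,step=.015).hold(2,1).hold(4.5,3).go((.573,-.162,.15),2.7,4.5,step=.05).go((.423,.2427,.15),13.4,4.5).go((.423,.2427,.05),13.4,4.5,step=.04).hold(4.5,2).show()
```

```text
cmd-meas mm [ 3.  -2.1  3.3] F [-0.6  0.5 -1.8] w 0.279 g 59.43498909473419
[2.0, 0.0, 0.0, 1.1, 0.0, 0.0, 0.0, 2.0, 0.0, 0.0, 1.1, 0.0, 0.0, 0.0, 2.0, 0.0, 0.0, 1.1, 0.0, 0.0, 0.0, 2.0, 0.0, 0.0, 0.0, 0.0, 0.0, 0.0, 4.5, 0.0, 0.0, 0.0, 0.0, 0.0, 0.0]
[4.5, 0.0, 0.0, 0.0, 0.0, 0.0, 0.0, 4.5, 0.0, 0.0, 0.0, 0.0, 0.0, 0.0, 4.5, 0.0, 0.0, -4.1, 0.0, 0.0, 0.0, 4.5, 0.0, 0.0, -4.1, 0.0, 0.0, 0.0, 4.5, 0.0, 0.0, -4.1, 0.0, 0.0, 0.0]
[4.5, 1.6, 5.1, 0.0, 0.0, 0.0, -1.3, 4.5, 1.5, 5.2, 0.0, 0.0, 0.0, -1.3, 4.5, 1.4, 5.2, 0.0, 0.0, 0.0, -1.3, 4.5, 1.3, 5.2, 0.0, 0.0, 0.0, -1.4, 4.5, 1.2, 5.3, 0.0, 0.0, 0.0, -1.3]
[4.5, 1.0, 5.3, 0.0, 0.0, 0.0, -1.4, 4.5, 0.9, 5.3, 0.0, 0.0, 0.0, -1.3, 4.5, 0.8, 5.4, 0.0, 0.0, 0.0, -1.4, 4.5, 0.0, 0.0, 3.3, 0.0, 0.0, 0.0, 4.5, 0.0, 0.0, 3.4, 0.0, 0.0, 0.0]
[4.5, 0.0, 0.0, 3.3, 0.0, 0.0, 0.0, 4.5, 0.0, 0.0, 0.0, 0.0, 0.0, 0.0, 4.5, 0.0, 0.0, 0.0, 0.0, 0.0, 0.0]
end [0.42304322 0.24269739 0.0502    ]
```

>>> move_arm(
  series=[2,0,0,1.1,0,0,0,2,0,0,1.1,0,0,0,2,0,0,1.1,0,0,0,2,0,0,0,0,0,0,4.5,0,0,0,0,0,0],
)

```text
time: 6.18
tool_pos: [0.5735, -0.1619, 0.0273]
tcp_rot: [-0.075, 3.141, -0.0]
wrist_force: [-0.0, 0.5, 0.3]
width: 0.478
grip_force: 0.0
```

>>> move_arm(
  series=[4.5,0,0,0,0,0,0,4.5,0,0,0,0,0,0,4.5,0,0,-4.1,0,0,0,4.5,0,0,-4.1,0,0,0,4.5,0,0,-4.1,0,0,0],
)

```text
time: 6.8
tool_pos: [0.5732, -0.1618, 0.1514]
tcp_rot: [0.075, -3.141, -0.0]
wrist_force: [-0.4, -0.6, -0.9]
width: 0.526
grip_force: 0.0
```

>>> move_arm(
  series=[4.5,1.6,5.1,0,0,0,-1.3,4.5,1.5,5.2,0,0,0,-1.3,4.5,1.4,5.2,0,0,0,-1.3,4.5,1.3,5.2,0,0,0,-1.4,4.5,1.2,5.3,0,0,0,-1.3],
)

```text
time: 7.42
tool_pos: [0.4787, 0.092, 0.1506]
tcp_rot: [-0.256, 3.13, 0.0]
wrist_force: [0.8, 0.1, -0.6]
width: 0.525
grip_force: 0.0
```

```bash
cat > look.py <<'E'
from h import *
for cam,roi in(("side",(220,150,400,440)),("top",(180,190,500,310))):
    im=read_camera(cam)
    for k in("steel","wood"):
        for c in blobs(im,k,40,roi):
            M=cv2.moments(c); print(cam,k,round(M['m10']/M['m00'],1),round(M['m01']/M['m00'],1),cv2.contourArea(c))
E
python3 look.py
```

```text
side steel 332.6 385.3 79.5
side steel 371.9 384.2 193.0
side steel 329.8 319.0 594.0
side steel 324.6 277.6 470.5
side steel 256.9 201.6 317.0
side wood 348.6 422.8 666.5
side wood 223.3 388.1 220.5
side wood 258.7 227.1 447.5
side wood 329.4 196.6 387.5
top steel 244.2 279.3 401.0
top steel 258.9 276.1 179.0
top steel 317.5 272.1 154.5
top steel 387.8 229.2 306.5
top steel 346.2 230.6 240.5
top wood 444.4 306.7 57.0
top wood 281.6 288.5 96.5
top wood 472.9 223.9 210.0
top wood 245.5 214.6 244.5
```

>>> move_arm(
  series=[4.5,1,5.3,0,0,0,-1.4,4.5,0.9,5.3,0,0,0,-1.3,4.5,0.8,5.4,0,0,0,-1.4,4.5,0,0,3.3,0,0,0,4.5,0,0,3.4,0,0,0],
)

```text
time: 8.15
tool_pos: [0.4241, 0.2436, 0.0834]
tcp_rot: [-0.37, 3.117, 0.001]
wrist_force: [0.6, 0.6, 0.3]
width: 0.531
grip_force: 0.0
```

>>> move_arm(
  series=[4.5,0,0,3.3,0,0,0,4.5,0,0,2,0,0,0,4.5,0,0,1.2,0,0,0,4.5,0,0,0.6,0,0,0,4.5,0,0,0.2,0,0,0],
)

```text
time: 8.78
tool_pos: [0.4237, 0.2428, 0.0106]
tcp_rot: [-0.367, 3.119, 0.0]
wrist_force: [0.1, -0.1, 0.4]
width: 0.535
grip_force: 0.0
```

>>> move_arm(
  series=[4.5,0,0,0,0,0,0,2,0,0,0,0,0,0,2,0,0,0,0,0,0,2,0,0,0,0,0,0,2,0,0,0,0,0,0],
)

```text
time: 9.4
tool_pos: [0.4239, 0.2432, 0.0113]
tcp_rot: [-0.367, 3.118, 0.001]
wrist_force: [-1.3, -0.4, 6.3]
width: 0.282
grip_force: 59.4
```

Run:
```python
from h import *
a=drw(.1,.12); b=P(); b.p=b.p-[0,0,.04]; c=b.p[:2].copy()
b.go((*c,.15),13.4,2.0,step=.04).hold(2,1).go((*a,.15),2.7,2.).hold(2,1).go((*a,.0275),2.7,2.,step=.03).show()
```

```text
cmd-meas mm [-0.9 -0.5 38.9] F [-1.3 -0.4  6.3] w 0.282 g 59.43807363510132
[2.0, 0.0, 0.0, -3.5, 0.0, 0.0, 0.0, 2.0, 0.0, 0.0, -3.5, 0.0, 0.0, 0.0, 2.0, 0.0, 0.0, -3.5, 0.0, 0.0, 0.0, 2.0, 0.0, 0.0, -3.5, 0.0, 0.0, 0.0, 2.0, 0.0, 0.0, 0.0, 0.0, 0.0, 0.0]
[2.0, -0.9, -5.4, 0.0, 0.0, 0.0, 1.5, 2.0, -1.0, -5.3, 0.0, 0.0, 0.0, 1.5, 2.0, -1.2, -5.3, 0.0, 0.0, 0.0, 1.5, 2.0, -1.3, -5.3, 0.0, 0.0, 0.0, 1.6, 2.0, -1.4, -5.2, 0.0, 0.0, 0.0, 1.5]
[2.0, -1.6, -5.2, 0.0, 0.0, 0.0, 1.6, 2.0, -1.7, -5.1, 0.0, 0.0, 0.0, 1.5, 2.0, 0.0, 0.0, 0.0, 0.0, 0.0, 0.0, 2.0, 0.0, 0.0, 2.5, 0.0, 0.0, 0.0, 2.0, 0.0, 0.0, 2.4, 0.0, 0.0, 0.0]
[2.0, 0.0, 0.0, 2.5, 0.0, 0.0, 0.0, 2.0, 0.0, 0.0, 2.4, 0.0, 0.0, 0.0, 2.0, 0.0, 0.0, 2.5, 0.0, 0.0, 0.0]
end [ 0.5697964 -0.1073939  0.0272   ]
```

>>> move_arm(
  series=[2,0,0,-2.5,0,0,0,2,0,0,-3.5,0,0,0,2,0,0,-4,0,0,0,2,0,0,-4,0,0,0,2,0,0,0,0,0,0],
)

```text
time: 10.02
tool_pos: [0.4257, 0.2442, 0.154]
tcp_rot: [-0.367, 3.113, 0.004]
wrist_force: [0.7, 1.4, -1.4]
width: 0.277
grip_force: 59.4
```

>>> move_arm(
  series=[2,-0.9,-5.4,0,0,0,1.5,2,-1,-5.3,0,0,0,1.5,2,-1.2,-5.3,0,0,0,1.5,2,-1.3,-5.3,0,0,0,1.6,2,-1.4,-5.2,0,0,0,1.5],
)

```text
time: 10.65
tool_pos: [0.5274, -0.0091, 0.1484]
tcp_rot: [0.158, -3.135, -0.001]
wrist_force: [-0.1, 0.6, -1.0]
width: 0.274
grip_force: 59.5
```

>>> move_arm(
  series=[2,-1.6,-5.2,0,0,0,1.6,2,-1.7,-5.1,0,0,0,1.5,2,0,0,0,0,0,0,2,0,0,2.5,0,0,0,2,0,0,2.4,0,0,0],
)

```text
time: 11.28
tool_pos: [0.5687, -0.1062, 0.0992]
tcp_rot: [0.075, -3.139, -0.002]
wrist_force: [-0.3, 1.0, -0.8]
width: 0.279
grip_force: 59.6
```

```bash
python3 look.py
python3 - <<'E'
from h import *
I=read_camera("side"); cv2.imwrite("pics/g3.png",cv2.resize(I[230:360,250:420],(510,390))[:,:,::-1])
print(read_state()["width"])
E
```

```text
side steel 372.6 388.8 226.5
side steel 329.7 319.5 558.0
side steel 307.2 279.2 250.0
side steel 343.7 276.5 200.5
side steel 326.3 223.8 181.5
side steel 325.9 165.3 1272.0
side wood 348.8 422.8 694.0
side wood 287.0 425.0 45.5
side wood 223.3 388.0 223.0
side wood 258.8 227.1 446.5
top steel 383.5 289.0 221.0
top steel 412.0 270.1 64.5
top steel 357.7 257.1 67.5
top steel 414.8 236.7 95.0
top steel 447.9 202.6 261.5
top steel 361.5 230.9 658.5
top wood 444.1 306.9 56.5
top wood 281.5 280.5 244.0
top wood 473.1 223.6 235.5
top wood 245.6 214.7 246.5
0.2778492255285401
```

View pics/g3.png

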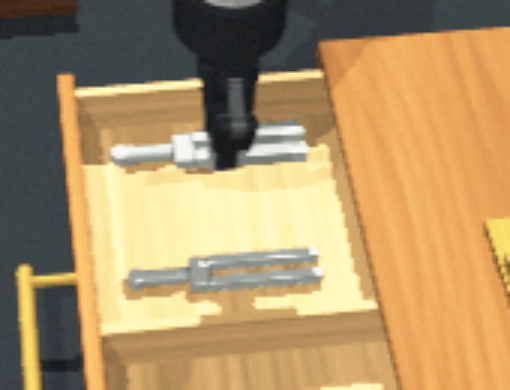

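The second fork is gripped level over the gap between the first two. Lower, release, and go to the near block.

Run:
```python
from h import *
b=P(); print(b.p)
b.go((*b.p[:2],.15),2.7,3.8,step=.05).go((.4235,.137,.15),1.1,4).go((.4235,.137,.06),1.1,4,step=.03).go((.4235,.137,.0245),1.1,4,step=.012).show()
```

```text
cmd-meas mm [  2.6  -1.7 -71.1] F [ 0.2 -0.5 -0.3] w 0.278 g 59.574063420295715
[ 0.5697964 -0.1073939  0.0272   ]
[3.8, 0.0, 0.0, -4.1, 0.0, 0.0, 0.0, 3.8, 0.0, 0.0, -4.1, 0.0, 0.0, 0.0, 3.8, 0.0, 0.0, -4.1, 0.0, 0.0, 0.0, 4.0, 2.2, 4.2, 0.0, 0.0, 0.0, 0.3, 4.0, 2.3, 4.2, 0.0, 0.0, 0.0, 0.3]
[4.0, 2.3, 4.1, 0.0, 0.0, 0.0, 0.3, 4.0, 2.3, 4.2, 0.0, 0.0, 0.0, 0.2, 4.0, 2.3, 4.1, 0.0, 0.0, 0.0, 0.3, 4.0, 2.4, 4.1, 0.0, 0.0, 0.0, 0.2, 4.0, 0.0, 0.0, 2.3, 0.0, 0.0, 0.0]
[4.0, 0.0, 0.0, 2.2, 0.0, 0.0, 0.0, 4.0, 0.0, 0.0, 2.3, 0.0, 0.0, 0.0, 4.0, 0.0, 0.0, 2.2, 0.0, 0.0, 0.0, 4.0, 0.0, 0.0, 1.2, 0.0, 0.0, 0.0, 4.0, 0.0, 0.0, 1.2, 0.0, 0.0, 0.0]
[4.0, 0.0, 0.0, 1.2, 0.0, 0.0, 0.0]
end [0.42324908 0.1366964  0.0242    ]
```

>>> move_arm(
  series=[2,0,0,2.5,0,0,0,2,0,0,2.4,0,0,0,2,0,0,1.5,0,0,0,2,0,0,1,0,0,0,2,0,0,0,0,0,0],
)

```text
time: 12.05
tool_pos: [0.5712, -0.1072, 0.028]
tcp_rot: [-0.075, 3.139, -0.001]
wrist_force: [0.8, 0.7, -1.2]
width: 0.279
grip_force: 59.6
```

>>> move_arm(
  series=[3.8,0,0,0,0,0,0,3.8,0,0,0,0,0,0,3.8,0,0,0,0,0,0],
)

```text
time: 12.42
tool_pos: [0.5703, -0.1073, 0.0276]
tcp_rot: [-0.075, 3.14, -0.0]
wrist_force: [0.2, 0.1, 0.4]
width: 0.445
grip_force: 0.0
```

>>> move_arm(
  series=[3.8,0,0,-4.1,0,0,0,3.8,0,0,-4.1,0,0,0,3.8,0,0,-4.1,0,0,0,4,2.2,4.2,0,0,0,0.3,4,2.3,4.2,0,0,0,0.3],
)

```text
time: 13.05
tool_pos: [0.5216, -0.0249, 0.1515]
tcp_rot: [-0.056, 3.139, -0.0]
wrist_force: [-0.0, 0.6, 0.1]
width: 0.464
grip_force: 0.0
```

>>> move_arm(
  series=[4,2.3,4.1,0,0,0,0.3,4,2.3,4.2,0,0,0,0.2,4,2.3,4.1,0,0,0,0.3,4,2.4,4.1,0,0,0,0.2,4,0,0,2.3,0,0,0],
)

```text
time: 13.68
tool_pos: [0.4235, 0.1395, 0.129]
tcp_rot: [-0.037, 3.137, 0.003]
wrist_force: [0.2, -0.7, -0.3]
width: 0.466
grip_force: 0.0
```

>>> move_arm(
  series=[4,0,0,2.2,0,0,0,4,0,0,2.3,0,0,0,4,0,0,2.2,0,0,0,4,0,0,0,0,0,0,4,0,0,0,0,0,0],
)

```text
time: 14.3
tool_pos: [0.4239, 0.1369, 0.061]
tcp_rot: [-0.031, 3.141, 0.0]
wrist_force: [-0.2, -0.5, 0.0]
width: 0.465
grip_force: 0.0
```

```bash
python3 look.py
python3 - <<'E'
from h import *
T=read_camera("top");S=read_camera("side")
f=lambda I,p:cv2.resize(I[p[1]-45:p[1]+45,p[0]-50:p[0]+50],(400,360),interpolation=cv2.INTER_CUBIC)
cv2.imwrite("pics/g4.png",np.hstack([f(S,(320,290)),f(S,(259,215))])[:,:,::-1])
E
```

```text
side steel 332.9 385.1 91.0
side steel 372.9 384.4 318.0
side steel 326.5 309.6 1172.0
side steel 324.9 277.6 470.0
side steel 252.9 162.5 142.0
side wood 348.9 422.8 666.5
side wood 223.3 387.9 219.5
side wood 258.9 227.6 408.5
side wood 329.4 196.5 385.5
top steel 242.5 299.8 88.0
top steel 295.9 291.9 132.0
top steel 368.3 229.2 353.5
top steel 387.8 229.5 304.5
top steel 346.2 230.5 223.5
top wood 443.7 306.7 64.5
top wood 473.0 223.8 215.5
top wood 245.5 214.6 247.5
```

View pics/g4.png

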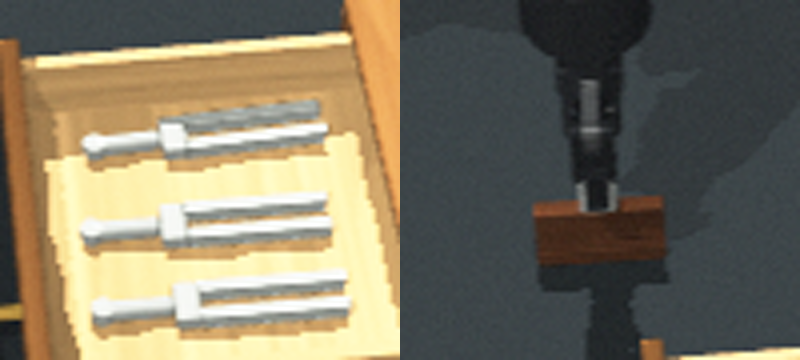

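The left crop shows three forks lying parallel in the left compartment. The right crop shows the gripper centred over the near block. Descend and grip the rib.

>>> move_arm(
  series=[4,0,0,1.6,0,0,0,4,0,0,1.2,0,0,0,4,0,0,0.8,0,0,0,4,0,0,0,0,0,0,4,0,0,0,0,0,0],
)

```text
time: 15.12
tool_pos: [0.4235, 0.1368, 0.0242]
tcp_rot: [0.031, -3.141, 0.0]
wrist_force: [0.5, -0.2, -0.8]
width: 0.469
grip_force: 0.0
```

>>> move_arm(
  series=[0.8,0,0,0,0,0,0,0.8,0,0,0,0,0,0,0.8,0,0,0,0,0,0,0.8,0,0,0,0,0,0,0.8,0,0,0,0,0,0],
)

```text
time: 15.75
tool_pos: [0.4241, 0.137, 0.0249]
tcp_rot: [-0.031, 3.14, 0.001]
wrist_force: [-0.7, -0.4, 5.3]
width: 0.151
grip_force: 60.1
```

Run:
```python
from h import *
a=drw(.1,-.06); b=P(); c=b.p[:2].copy()
b.go((*c,.15),1.1,.8,step=.035).hold(.8,1).go((*a,.15),2.7,.8).hold(.8,1).go((*a,.042),2.7,.8,step=.025).show()
```

```text
cmd-meas mm [-0.9 -0.3 -0.7] F [-0.7 -0.4  5.3] w 0.151 g 60.12156844139099
[0.8, 0.0, 0.0, -3.1, 0.0, 0.0, 0.0, 0.8, 0.0, 0.0, -3.2, 0.0, 0.0, 0.0, 0.8, 0.0, 0.0, -3.1, 0.0, 0.0, 0.0, 0.8, 0.0, 0.0, -3.2, 0.0, 0.0, 0.0, 0.8, 0.0, 0.0, 0.0, 0.0, 0.0, 0.0]
[0.8, -1.6, -4.7, 0.0, 0.0, 0.0, -0.2, 0.8, -1.6, -4.8, 0.0, 0.0, 0.0, -0.2, 0.8, -1.6, -4.8, 0.0, 0.0, 0.0, -0.2, 0.8, -1.6, -4.8, 0.0, 0.0, 0.0, -0.2, 0.8, -1.6, -4.7, 0.0, 0.0, 0.0, -0.2]
[0.8, -1.6, -4.8, 0.0, 0.0, 0.0, -0.1, 0.8, -1.5, -4.8, 0.0, 0.0, 0.0, -0.2, 0.8, -1.5, -4.7, 0.0, 0.0, 0.0, -0.1, 0.8, -1.6, -4.8, 0.0, 0.0, 0.0, -0.2, 0.8, 0.0, 0.0, 0.0, 0.0, 0.0, 0.0]
[0.8, 0.0, 0.0, 2.2, 0.0, 0.0, 0.0, 0.8, 0.0, 0.0, 2.2, 0.0, 0.0, 0.0, 0.8, 0.0, 0.0, 2.1, 0.0, 0.0, 0.0, 0.8, 0.0, 0.0, 2.2, 0.0, 0.0, 0.0, 0.8, 0.0, 0.0, 2.1, 0.0, 0.0, 0.0]
end [ 0.57906394 -0.28748234  0.0422    ]
```

>>> move_arm(
  series=[0.8,0,0,-3.1,0,0,0,0.8,0,0,-3.2,0,0,0,0.8,0,0,-3.1,0,0,0,0.8,0,0,-3.2,0,0,0,0.8,0,0,0,0,0,0],
)

```text
time: 16.38
tool_pos: [0.4252, 0.1373, 0.1525]
tcp_rot: [-0.031, 3.136, 0.002]
wrist_force: [-0.5, 0.4, 0.2]
width: 0.152
grip_force: 59.4
```

>>> move_arm(
  series=[0.8,-1.6,-4.7,0,0,0,-0.2,0.8,-1.6,-4.8,0,0,0,-0.2,0.8,-1.6,-4.8,0,0,0,-0.2,0.8,-1.6,-4.8,0,0,0,-0.2,0.8,-1.6,-4.7,0,0,0,-0.2],
)

```text
time: 17.0
tool_pos: [0.5087, -0.1003, 0.1481]
tcp_rot: [0.058, -3.138, -0.001]
wrist_force: [0.9, 0.4, -0.1]
width: 0.146
grip_force: 59.4
```

>>> move_arm(
  series=[0.8,-1.6,-4.8,0,0,0,-0.1,0.8,-1.5,-4.8,0,0,0,-0.2,0.8,-1.5,-4.7,0,0,0,-0.1,0.8,-1.6,-4.8,0,0,0,-0.2,0.8,0,0,0,0,0,0],
)

```text
time: 17.62
tool_pos: [0.5792, -0.2901, 0.1476]
tcp_rot: [0.07, -3.139, -0.001]
wrist_force: [-0.1, -0.1, -0.2]
width: 0.145
grip_force: 59.4
```

```bash
python3 look.py
python3 - <<'E'
from h import *
S=read_camera("side"); print(read_state()["width"])
cv2.imwrite("pics/g5.png",cv2.resize(S[280:460,240:440],(600,540),interpolation=cv2.INTER_CUBIC)[:,:,::-1])
E
```

```text
side steel 332.8 383.9 116.0
side steel 374.9 389.6 609.0
side steel 311.0 311.1 647.0
side steel 326.2 281.3 390.5
side steel 335.0 219.8 1596.0
side steel 309.2 195.3 146.5
side steel 261.6 159.8 140.5
side steel 337.8 156.2 116.5
side wood 348.9 422.7 685.0
side wood 223.3 388.1 221.0
side wood 337.3 340.3 495.0
top steel 473.2 283.5 233.0
top steel 451.3 242.7 77.0
top steel 387.7 229.6 300.0
top steel 368.4 229.3 353.0
top steel 345.9 229.6 289.0
top steel 462.4 208.5 248.0
top wood 443.1 233.6 72.0
top wood 245.6 214.7 247.5
0.15177377357624156
```

View pics/g5.png

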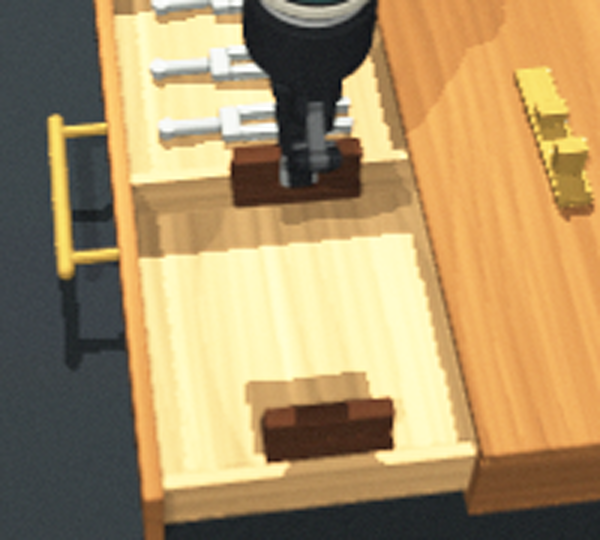

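The block is held level above the right compartment (apparent overlap with the divider is parallax). Lower and release, then move to the far block.

Run:
```python
from h import *
b=P(); b.p[2]-=.001
b.go((*b.p[:2],.15),2.7,3,step=.04).go((.6095,.2437,.15),23.6,4).go((.6095,.2437,.06),23.6,4,step=.03).show()
```

```text
cmd-meas mm [   1.    -1.3 -105.9] F [-0.6  0.2 -0.6] w 0.152 g 59.35945808887482
[3.0, 0.0, 0.0, -3.6, 0.0, 0.0, 0.0, 3.0, 0.0, 0.0, -3.6, 0.0, 0.0, 0.0, 3.0, 0.0, 0.0, -3.7, 0.0, 0.0, 0.0, 4.0, -0.6, 5.3, 0.0, 0.0, 0.0, -2.1, 4.0, -0.7, 5.3, 0.0, 0.0, 0.0, -2.1]
[4.0, -0.9, 5.2, 0.0, 0.0, 0.0, -2.1, 4.0, -1.1, 5.2, 0.0, 0.0, 0.0, -2.1, 4.0, -1.3, 5.2, 0.0, 0.0, 0.0, -2.1, 4.0, -1.5, 5.1, 0.0, 0.0, 0.0, -2.1, 4.0, -1.7, 5.0, 0.0, 0.0, 0.0, -2.1]
[4.0, -1.9, 5.0, 0.0, 0.0, 0.0, -2.1, 4.0, -2.1, 4.9, 0.0, 0.0, 0.0, -2.0, 4.0, -2.3, 4.8, 0.0, 0.0, 0.0, -2.1, 4.0, 0.0, 0.0, 2.3, 0.0, 0.0, 0.0, 4.0, 0.0, 0.0, 2.2, 0.0, 0.0, 0.0]
[4.0, 0.0, 0.0, 2.3, 0.0, 0.0, 0.0, 4.0, 0.0, 0.0, 2.2, 0.0, 0.0, 0.0]
end [0.60985112 0.24393075 0.0602    ]
```

>>> move_arm(
  series=[0.8,0,0,2.5,0,0,0,0.8,0,0,2.5,0,0,0,0.8,0,0,2.5,0,0,0,0.8,0,0,2,0,0,0,0.8,0,0,1.4,0,0,0],
)

```text
time: 18.4
tool_pos: [0.5788, -0.286, 0.0404]
tcp_rot: [0.076, -3.139, -0.002]
wrist_force: [-15.0, 10.1, 101.6]
width: 0.146
grip_force: 75.6
```

>>> move_arm(
  series=[0.8,0,0,0,0,0,0,3,0,0,0,0,0,0,3,0,0,0,0,0,0,3,0,0,0,0,0,0],
)

```text
time: 18.9
tool_pos: [0.5794, -0.2873, 0.0413]
tcp_rot: [-0.075, 3.141, -0.0]
wrist_force: [0.3, -0.5, -0.5]
width: 0.35
grip_force: 0.0
```

>>> move_arm(
  series=[3,0,0,-3.6,0,0,0,3,0,0,-3.6,0,0,0,3,0,0,-3.7,0,0,0,4,-0.6,5.3,0,0,0,-2.1,4,-0.7,5.3,0,0,0,-2.1],
)

```text
time: 19.52
tool_pos: [0.586, -0.1804, 0.1515]
tcp_rot: [-0.188, 3.134, -0.001]
wrist_force: [0.8, 0.4, 0.1]
width: 0.47
grip_force: 0.0
```

>>> move_arm(
  series=[4,-0.9,5.2,0,0,0,-2.1,4,-1.1,5.2,0,0,0,-2.1,4,-1.3,5.2,0,0,0,-2.1,4,-1.5,5.1,0,0,0,-2.1,4,-1.7,5,0,0,0,-2.1],
)

```text
time: 20.15
tool_pos: [0.5996, 0.0861, 0.1505]
tcp_rot: [-0.478, 3.105, -0.0]
wrist_force: [-0.0, -0.5, -0.2]
width: 0.468
grip_force: 0.0
```

```bash
python3 look.py
```

```text
side steel 336.2 398.8 48.0
side steel 325.9 309.8 1173.0
side steel 325.7 277.6 473.5
side wood 350.0 422.5 686.5
side wood 223.3 388.1 221.0
side wood 336.9 368.2 648.0
side wood 322.2 199.8 173.5
top steel 295.5 281.9 257.5
top steel 266.7 253.3 93.0
top steel 323.8 248.5 105.5
top steel 368.6 232.7 250.0
top steel 387.7 231.6 213.5
top steel 346.1 230.1 212.0
top steel 320.3 208.3 129.5
top steel 263.5 210.6 149.0
top wood 444.7 306.9 54.0
top wood 431.6 226.8 213.5
top wood 472.6 223.0 224.0
top wood 245.6 214.8 246.5
```

>>> move_arm(
  series=[4,-1.9,5,0,0,0,-2.1,4,-2.1,4.9,0,0,0,-2,4,-2.3,4.8,0,0,0,-2.1,4,0,0,2.3,0,0,0,4,0,0,2.2,0,0,0],
)

```text
time: 20.88
tool_pos: [0.6101, 0.2442, 0.1046]
tcp_rot: [-0.644, 3.074, -0.001]
wrist_force: [-0.4, -1.1, -0.2]
width: 0.466
grip_force: 0.0
```

>>> move_arm(
  series=[4,0,0,2.3,0,0,0,4,0,0,2.2,0,0,0,4,0,0,0,0,0,0,4,0,0,0,0,0,0],
)

```text
time: 21.38
tool_pos: [0.6104, 0.2438, 0.0606]
tcp_rot: [-0.642, 3.075, 0.0]
wrist_force: [-0.4, 0.9, -0.0]
width: 0.471
grip_force: 0.0
```

Run:
```python
from h import *
S=read_camera("side"); T=read_camera("top")
f=lambda I,p:cv2.resize(I[p[1]-45:p[1]+45,p[0]-50:p[0]+50],(400,360),interpolation=cv2.INTER_CUBIC)
cv2.imwrite("pics/g6.png",np.hstack([f(T,(245,215)),f(S,(325,185))])[:,:,::-1])
P().show()
```

```text
cmd-meas mm [-1.2 -0.3 -1.4] F [0.1 1.2 0.3] w 0.469 g 0.0
end [0.60985112 0.24393075 0.0602    ]
```

View pics/g6.png

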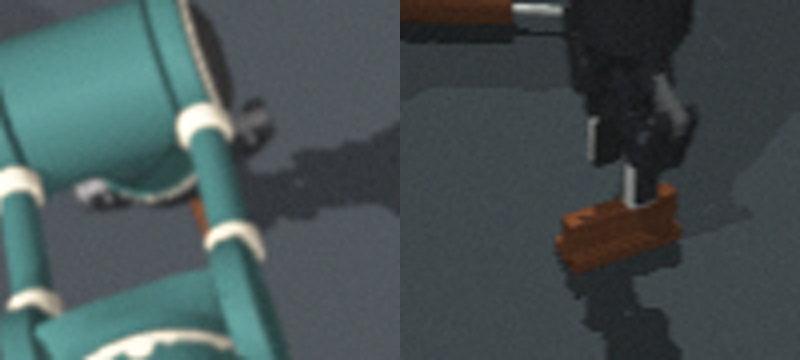

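The fingers stand over the middle of the far block, aligned with it. Descend and grip.

>>> move_arm(
  series=[4,0,0,1.6,0,0,0,4,0,0,1.2,0,0,0,4,0,0,0.8,0,0,0,4,0,0,0,0,0,0,4,0,0,0,0,0,0],
)

```text
time: 22.1
tool_pos: [0.6101, 0.2442, 0.0243]
tcp_rot: [-0.643, 3.075, 0.0]
wrist_force: [-0.8, -0.3, -0.1]
width: 0.468
grip_force: 0.0
```

>>> move_arm(
  series=[0.8,0,0,0,0,0,0,0.8,0,0,0,0,0,0,0.8,0,0,0,0,0,0,0.8,0,0,0,0,0,0,0.8,0,0,0,0,0,0],
)

```text
time: 22.72
tool_pos: [0.6105, 0.2444, 0.025]
tcp_rot: [-0.643, 3.074, 0.0]
wrist_force: [0.1, -0.9, 5.0]
width: 0.147
grip_force: 60.7
```

Run:
```python
from h import *
a=drw(.1,-.116); b=P(); b.p[2]-=.036; c=b.p[:2].copy()
b.go((*c,.15),23.6,.8,step=.035).hold(.8,1).go((*a,.15),2.7,.8).hold(.8,1).go((*a,.06),2.7,.8,step=.025).show()
```

```text
cmd-meas mm [-0.7 -0.4 35.2] F [ 0.1 -0.9  5. ] w 0.147 g 60.65513491630554
[0.8, 0.0, 0.0, -3.1, 0.0, 0.0, 0.0, 0.8, 0.0, 0.0, -3.2, 0.0, 0.0, 0.0, 0.8, 0.0, 0.0, -3.1, 0.0, 0.0, 0.0, 0.8, 0.0, 0.0, -3.2, 0.0, 0.0, 0.0, 0.8, 0.0, 0.0, 0.0, 0.0, 0.0, 0.0]
[0.8, 2.4, -4.8, 0.0, 0.0, 0.0, 1.9, 0.8, 2.2, -4.9, 0.0, 0.0, 0.0, 1.9, 0.8, 2.1, -4.9, 0.0, 0.0, 0.0, 1.9, 0.8, 1.9, -5.0, 0.0, 0.0, 0.0, 1.9, 0.8, 1.7, -5.1, 0.0, 0.0, 0.0, 1.9]
[0.8, 1.5, -5.1, 0.0, 0.0, 0.0, 1.9, 0.8, 1.4, -5.2, 0.0, 0.0, 0.0, 1.9, 0.8, 1.2, -5.2, 0.0, 0.0, 0.0, 1.9, 0.8, 1.0, -5.2, 0.0, 0.0, 0.0, 1.9, 0.8, 0.9, -5.3, 0.0, 0.0, 0.0, 1.9]
[0.8, 0.7, -5.2, 0.0, 0.0, 0.0, 1.9, 0.8, 0.0, 0.0, 0.0, 0.0, 0.0, 0.0, 0.8, 0.0, 0.0, 2.3, 0.0, 0.0, 0.0, 0.8, 0.0, 0.0, 2.2, 0.0, 0.0, 0.0, 0.8, 0.0, 0.0, 2.3, 0.0, 0.0, 0.0]
[0.8, 0.0, 0.0, 2.2, 0.0, 0.0, 0.0]
end [ 0.58122166 -0.34285583  0.0602    ]
```

>>> move_arm(
  series=[0.8,0,0,-3.1,0,0,0,0.8,0,0,-3.2,0,0,0,0.8,0,0,-3.1,0,0,0,0.8,0,0,-3.2,0,0,0,0.8,0,0,0,0,0,0],
)

```text
time: 23.35
tool_pos: [0.6118, 0.2448, 0.1532]
tcp_rot: [-0.642, 3.07, 0.001]
wrist_force: [0.9, -0.4, 0.0]
width: 0.148
grip_force: 60.0
```

>>> move_arm(
  series=[0.8,2.4,-4.8,0,0,0,1.9,0.8,2.2,-4.9,0,0,0,1.9,0.8,2.1,-4.9,0,0,0,1.9,0.8,1.9,-5,0,0,0,1.9,0.8,1.7,-5.1,0,0,0,1.9],
)

```text
time: 23.98
tool_pos: [0.5951, -0.025, 0.148]
tcp_rot: [0.385, -3.115, -0.001]
wrist_force: [0.8, 0.8, -0.4]
width: 0.15
grip_force: 60.0
```

>>> move_arm(
  series=[0.8,1.5,-5.1,0,0,0,1.9,0.8,1.4,-5.2,0,0,0,1.9,0.8,1.2,-5.2,0,0,0,1.9,0.8,1,-5.2,0,0,0,1.9,0.8,0.9,-5.3,0,0,0,1.9],
)

```text
time: 24.6
tool_pos: [0.5829, -0.2912, 0.1478]
tcp_rot: [0.125, -3.136, -0.003]
wrist_force: [1.7, 0.1, -1.1]
width: 0.147
grip_force: 60.0
```

>>> move_arm(
  series=[0.8,0.7,-5.2,0,0,0,1.9,0.8,0,0,0,0,0,0,0.8,0,0,2.3,0,0,0,0.8,0,0,2.2,0,0,0,0.8,0,0,0,0,0,0],
)

```text
time: 25.22
tool_pos: [0.5792, -0.3401, 0.1009]
tcp_rot: [0.076, -3.134, -0.007]
wrist_force: [-0.5, 0.3, -0.2]
width: 0.148
grip_force: 60.0
```

Run:
```python
from h import *
S=read_camera("side"); print(read_state()["width"],read_state()["tool_pos"])
cv2.imwrite("pics/g7.png",cv2.resize(S[300:460,240:420],(540,480),interpolation=cv2.INTER_CUBIC)[:,:,::-1])
```

```text
0.1504147386224194 [ 0.58034399 -0.34090984  0.10286526]
```

View pics/g7.png

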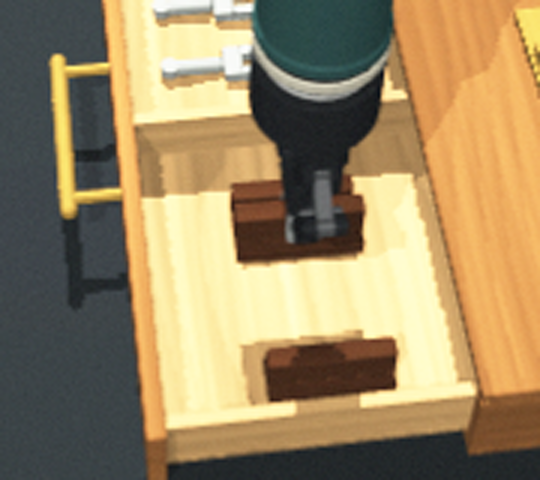

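The block hangs level between the two placed blocks. Lower it gently.

>>> move_arm(
  series=[0.8,0,0,2,0,0,0,0.8,0,0,2,0,0,0,0.8,0,0,1,0,0,0,0.8,0,0,0.6,0,0,0,0.8,0,0,0.4,0,0,0],
)

```text
time: 25.9
tool_pos: [0.5818, -0.3428, 0.045]
tcp_rot: [-0.075, 3.141, -0.0]
wrist_force: [0.8, -0.6, 0.1]
width: 0.145
grip_force: 60.0
```

>>> move_arm(
  series=[0.8,0,0,0.2,0,0,0,0.8,0,0,0,0,0,0,3,0,0,0,0,0,0,3,0,0,0,0,0,0,3,0,0,0,0,0,0],
)

```text
time: 26.52
tool_pos: [0.5818, -0.3428, 0.0436]
tcp_rot: [-0.075, 3.14, -0.0]
wrist_force: [0.3, -0.9, 0.2]
width: 0.348
grip_force: 0.0
```

>>> move_arm(
  series=[3,0,0,-3,0,0,0,3,0,0,-4,0,0,0,3,0,0,-4,0,0,0,3,-5,0,0,0,0,0,3,-5,0,0,0,0,0],
)

```text
time: 27.15
tool_pos: [0.6829, -0.3386, 0.1554]
tcp_rot: [-0.073, 3.138, -0.002]
wrist_force: [0.3, -0.3, -0.9]
width: 0.351
grip_force: 0.0
```

The last block is released. (My last two rows went over the case rather than back; the height was safe.) Now I'll move behind the handle and look.

```bash
rm cmd.npy
python3 - <<'E'
from h import *
read_camera("top");read_camera("top")
P().go((.385,-.237,.153),2.7,0).hold(0,1).show()
E
```

```text
[0.0, 4.9, 1.9, 0.0, 0.0, 0.0, 0.0, 0.0, 4.9, 1.9, 0.0, 0.0, 0.0, 0.0, 0.0, 4.9, 1.9, 0.0, 0.0, 0.0, 0.0, 0.0, 4.9, 1.9, 0.0, 0.0, 0.1, 0.1, 0.0, 5.0, 1.9, 0.0, 0.0, 0.0, 0.0]
[0.0, 4.9, 2.0, -0.1, 0.0, 0.1, 0.1, 0.0, 0.0, 0.0, 0.0, 0.0, 0.0, 0.0]
end [ 0.38548243 -0.23667999  0.15323189]
```

>>> move_arm(
  series=[0,4.9,1.9,0,0,0,0,0,4.9,1.9,0,0,0,0,0,4.9,1.9,0,0,0,0,0,4.9,1.9,0,0,0,0,0,5,1.9,0,0,0,0],
)

```text
time: 27.88
tool_pos: [0.4288, -0.254, 0.1531]
tcp_rot: [0.075, -3.14, 0.0]
wrist_force: [0.3, -0.7, 0.5]
width: -0.004
grip_force: 0.0
```

>>> move_arm(
  series=[0,4.9,2,0,0,0,0,0,0,0,0,0,0,0,0,0,0,0,0,0,0],
)

```text
time: 28.25
tool_pos: [0.3816, -0.2375, 0.1538]
tcp_rot: [-0.074, 3.139, -0.002]
wrist_force: [1.1, 0.2, -0.4]
width: -0.0
grip_force: 0.0
```

Run:
```python
from h import *
S=read_camera("side"); T=read_camera("top"); s=read_state(); print(s["tool_pos"],s["tcp_rot"],s["width"],proj("top",s["tool_pos"]))
cv2.imwrite("pics/g8.png",np.hstack([cv2.resize(T[180:340,300:510],(420,320)),cv2.resize(S[220:470,190:440],(320,320))])[:,:,::-1])
```

```text
[ 0.38261928 -0.23789604  0.15404825] [-7.48967762e-02  3.13910582e+00 -1.83198548e-03] 0.0022486126460376458 [425.21775295 300.23679755]
```

View pics/g8.png

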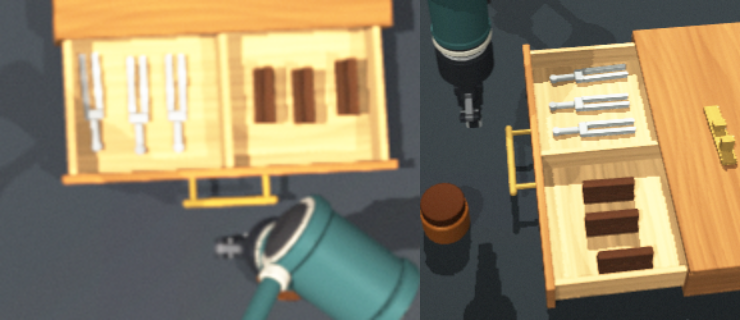

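All forks are in the left compartment and all blocks in the right, lying flat. The slate is clear and the jar is untouched. Now descend behind the handle and push.

>>> move_arm(
  series=[0,0,0,3.5,0,0,0,0,0,0,3.5,0,0,0,0,0,0,2.5,0,0,0,0,0,0,1.5,0,0,0,0,0,0,0.5,0,0,0],
)

```text
time: 28.98
tool_pos: [0.3817, -0.2371, 0.0375]
tcp_rot: [0.075, -3.14, -0.001]
wrist_force: [0.8, -0.5, 0.9]
width: 0.002
grip_force: 0.0
```

>>> move_arm(
  series=[0,-1,0,0,0,0,0,0,-1,0,0,0,0,0,0,-1,0,0,0,0,0,0,-1,0,0,0,0,0,0,-1,0,0,0,0,0],
)

```text
time: 29.6
tool_pos: [0.4318, -0.2346, 0.0385]
tcp_rot: [0.075, -3.14, 0.0]
wrist_force: [-4.0, -1.2, 2.9]
width: 0.001
grip_force: 1.3
```

Run:
```python
from h import *
S=read_camera("side"); T=read_camera("top"); s=read_state(); print(s["tool_pos"],s["wrist_force"])
cv2.imwrite("pics/g9.png",np.hstack([cv2.resize(T[180:340,300:510],(420,320)),cv2.resize(S[220:470,190:440],(320,320))])[:,:,::-1])
```

```text
[ 0.43303954 -0.2349081   0.03862536] [-0.55643296  0.35691609 -0.27093797]
```

View pics/g9.png

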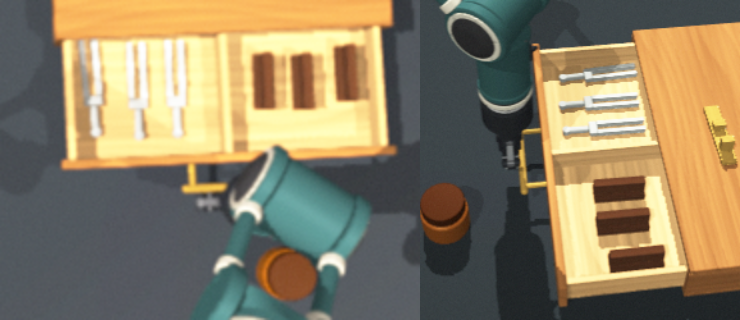

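The finger is on the bar and the drawer has moved in about 20 mm, with low force. Keep pushing.

>>> move_arm(
  series=[0,-1.2,0,0,0,0,0,0,-1.2,0,0,0,0,0,0,-1.2,0,0,0,0,0,0,-1.2,0,0,0,0,0,0,-1.2,0,0,0,0,0],
)

```text
time: 30.32
tool_pos: [0.4918, -0.2314, 0.0379]
tcp_rot: [0.075, -3.14, -0.001]
wrist_force: [-2.8, 2.1, -0.1]
width: -0.002
grip_force: 1.4
```

>>> move_arm(
  series=[0,-1.2,0,0,0,0,0,0,-1.2,0,0,0,0,0,0,-1.2,0,0,0,0,0,0,-1.2,0,0,0,0,0,0,-1,0,0,0,0,0],
)

```text
time: 30.95
tool_pos: [0.5502, -0.2291, 0.0383]
tcp_rot: [-0.075, 3.14, -0.0]
wrist_force: [-2.5, 1.7, 1.0]
width: 0.004
grip_force: 1.3
```

Run:
```python
from h import *
S=read_camera("side"); T=read_camera("top"); s=read_state(); print(s["tool_pos"],s["wrist_force"])
cv2.imwrite("pics/g10.png",np.hstack([cv2.resize(T[180:340,300:510],(420,320)),cv2.resize(S[220:470,190:440],(320,320))])[:,:,::-1])
for y,x in((None,None),):
    pass
```

```text
[ 0.55173514 -0.22984487  0.0390581 ] [-0.93760258 -0.64754343  0.5688907 ]
```

View pics/g10.png

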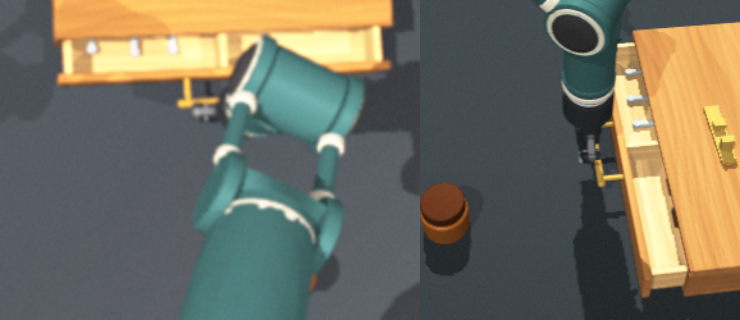

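The drawer is about 50 mm from home, and its contents passed under the case freely. My picture budget is used up, so I'll measure the rest by numbers and force.

>>> move_arm(
  series=[0,-0.8,0,0,0,0,0,0,-0.8,0,0,0,0,0,0,-0.8,0,0,0,0,0,0,-0.5,0,0,0,0,0,0,0,0,0,0,0,0],
)

```text
time: 31.68
tool_pos: [0.5792, -0.2277, 0.0384]
tcp_rot: [-0.075, 3.139, -0.0]
wrist_force: [-0.7, 0.5, -0.5]
width: 0.001
grip_force: 0.0
```

```bash
cat > gap.py <<'E'
from h import *
T=read_camera("top"); s=read_state(); print(s["tool_pos"],s["wrist_force"])
# brass handle in top view, and column profile across the front near the left end
h,sa,v=cv2.split(cv2.cvtColor(T,cv2.COLOR_RGB2HSV))
for c in (340,365,370): print(c,[(r,int(h[r,c]),int(sa[r,c]),int(v[r,c])) for r in range(190,224)])
E
python3 gap.py
```

```text
[ 0.57882749 -0.22763203  0.03831605] [-0.57739015 -1.02201807 -0.12362579]
340 [(190, 16, 162, 244), (191, 16, 160, 246), (192, 16, 162, 246), (193, 16, 158, 243), (194, 16, 164, 240), (195, 17, 158, 249), (196, 18, 156, 251), (197, 18, 156, 251), (198, 16, 162, 246), (199, 15, 152, 222), (200, 16, 136, 213), (201, 16, 133, 217), (202, 17, 132, 211), (203, 16, 130, 210), (204, 16, 130, 214), (205, 16, 132, 209), (206, 15, 147, 218), (207, 17, 154, 251), (208, 19, 150, 254), (209, 19, 156, 254), (210, 16, 162, 248), (211, 14, 172, 193), (212, 14, 143, 134), (213, 5, 46, 105), (214, 107, 23, 99), (215, 102, 38, 102), (216, 106, 34, 98), (217, 105, 31, 98), (218, 104, 33, 101), (219, 102, 34, 98), (220, 105, 35, 102), (221, 100, 31, 98), (222, 102, 33, 100), (223, 103, 31, 100)]
365 [(190, 16, 162, 244), (191, 16, 161, 245), (192, 16, 163, 243), (193, 16, 161, 242), (194, 16, 159, 244), (195, 16, 163, 245), (196, 16, 165, 245), (197, 14, 158, 226), (198, 14, 121, 187), (199, 16, 127, 219), (200, 21, 115, 252), (201, 26, 95, 255), (202, 27, 86, 255), (203, 27, 87, 255), (204, 27, 88, 25
[... 394 characters left out ...]
0 [(190, 16, 160, 245), (191, 16, 162, 246), (192, 16, 165, 243), (193, 16, 161, 243), (194, 16, 158, 245), (195, 16, 162, 247), (196, 16, 163, 245), (197, 14, 164, 219), (198, 16, 139, 204), (199, 18, 128, 238), (200, 25, 100, 255), (201, 27, 87, 255), (202, 27, 86, 255), (203, 27, 84, 255), (204, 27, 89, 255), (205, 23, 122, 254), (206, 18, 152, 250), (207, 18, 158, 251), (208, 17, 159, 252), (209, 14, 172, 226), (210, 13, 167, 150), (211, 13, 126, 107), (212, 3, 25, 91), (213, 104, 32, 88), (214, 106, 31, 90), (215, 103, 21, 86), (216, 110, 26, 88), (217, 107, 27, 86), (218, 108, 29, 89), (219, 106, 30, 95), (220, 108, 31, 99), (221, 103, 30, 101), (222, 104, 33, 100), (223, 106, 33, 99)]
```

>>> move_arm(
  series=[0,-0.5,0,0,0,0,0,0,-0.4,0,0,0,0,0,0,-0.4,0,0,0,0,0,0,-0.2,0,0,0,0,0,0,0,0,0,0,0,0],
)

```text
time: 32.35
tool_pos: [0.5925, -0.2267, 0.038]
tcp_rot: [0.075, -3.139, -0.001]
wrist_force: [-3.8, 0.3, 1.5]
width: -0.002
grip_force: 1.8
```

>>> move_arm(
  series=[0,-0.2,0,0,0,0,0,0,-0.2,0,0,0,0,0,0,0,0,0,0,0,0],
)

```text
time: 32.72
tool_pos: [0.5979, -0.2268, 0.0383]
tcp_rot: [-0.075, 3.139, -0.001]
wrist_force: [-0.4, 1.3, -0.2]
width: -0.003
grip_force: 0.5
```

```bash
sed -i 's/(340,365,370)/(340,370)/;s/range(190,224)/range(194,214)/' gap.py; python3 gap.py
```

```text
[ 0.5979979  -0.22690702  0.03836015] [-0.61069456  0.38062908 -0.36215317]
340 [(194, 18, 154, 251), (195, 18, 154, 251), (196, 18, 161, 251), (197, 17, 159, 251), (198, 16, 159, 246), (199, 15, 153, 235), (200, 19, 151, 251), (201, 20, 149, 254), (202, 20, 148, 255), (203, 18, 155, 255), (204, 13, 172, 218), (205, 15, 172, 138), (206, 13, 125, 112), (207, 0, 23, 101), (208, 109, 28, 101), (209, 102, 38, 101), (210, 103, 35, 101), (211, 104, 33, 101), (212, 102, 33, 100), (213, 104, 33, 101)]
370 [(194, 16, 159, 245), (195, 17, 160, 248), (196, 16, 160, 246), (197, 14, 166, 220), (198, 14, 156, 209), (199, 16, 155, 243), (200, 18, 157, 251), (201, 18, 156, 253), (202, 17, 161, 252), (203, 14, 171, 209), (204, 13, 161, 136), (205, 12, 105, 100), (206, 0, 12, 85), (207, 116, 23, 88), (208, 106, 32, 88), (209, 104, 31, 90), (210, 109, 32, 88), (211, 101, 33, 86), (212, 109, 23, 88), (213, 106, 35, 94)]
```

>>> move_arm(
  series=[0,-0.2,0,0,0,0,0,0,-0.1,0,0,0,0,0,0,0,0,0,0,0,0],
)

```text
time: 33.15
tool_pos: [0.5995, -0.2268, 0.0383]
tcp_rot: [0.075, -3.139, -0.0]
wrist_force: [-5.3, -0.4, 3.0]
width: 0.001
grip_force: 2.5
```

>>> move_arm(
  series=[0,-0.2,0,0,0,0,0,0,0,0,0,0,0,0],
)

```text
time: 33.4
tool_pos: [0.5995, -0.2268, 0.0382]
tcp_rot: [0.075, -3.135, -0.001]
wrist_force: [-11.0, -0.8, 6.6]
width: 0.0
grip_force: 5.3
```

```bash
python3 gap.py
```

```text
[ 0.59955634 -0.22673946  0.03822235] [-10.71886311  -1.33792565   6.64090176]
340 [(194, 18, 156, 251), (195, 18, 154, 251), (196, 18, 155, 252), (197, 18, 156, 251), (198, 16, 160, 245), (199, 14, 166, 227), (200, 17, 157, 250), (201, 20, 153, 254), (202, 18, 155, 254), (203, 15, 168, 240), (204, 14, 170, 181), (205, 14, 163, 136), (206, 10, 89, 106), (207, 120, 8, 90), (208, 108, 31, 100), (209, 107, 35, 102), (210, 100, 31, 99), (211, 104, 33, 101), (212, 103, 35, 103), (213, 108, 30, 102)]
370 [(194, 16, 159, 245), (195, 17, 160, 247), (196, 16, 161, 245), (197, 14, 166, 224), (198, 15, 162, 231), (199, 17, 161, 247), (200, 18, 156, 252), (201, 17, 160, 253), (202, 14, 169, 223), (203, 15, 166, 149), (204, 12, 139, 119), (205, 5, 51, 95), (206, 113, 23, 89), (207, 105, 29, 88), (208, 105, 24, 85), (209, 104, 32, 89), (210, 104, 31, 90), (211, 105, 34, 91), (212, 106, 30, 94), (213, 103, 36, 98)]
```

>>> move_arm(
  series=[0,-0.3,0,0,0,0,0,0,0,0,0,0,0,0,0,0,0,0,0,0,0],
)

```text
time: 33.83
tool_pos: [0.5997, -0.2267, 0.0382]
tcp_rot: [0.076, -3.13, -0.002]
wrist_force: [-18.1, -1.7, 13.8]
width: -0.002
grip_force: 9.4
```

>>> move_arm(
  series=[0,0.8,0,0,0,0,0,0,1.5,0,0,0,0,0,0,2,0,-1,0,0,0,0,0,0,-4,0,0,0,0,0,0,-4,0,0,0],
)

```text
time: 34.45
tool_pos: [0.5616, -0.2283, 0.1288]
tcp_rot: [-0.074, 3.141, 0.0]
wrist_force: [0.5, -0.1, -0.3]
width: -0.0
grip_force: 0.0
```

>>> move_arm(
  series=[0,5,0,-3,0,0,0,0,4,0,0,0,0,0,0,0,0,0,0,0,0,0,0,0,0,0,0,0],
)

```text
time: 34.95
tool_pos: [0.4728, -0.2329, 0.1586]
tcp_rot: [-0.074, 3.139, -0.001]
wrist_force: [1.1, -0.4, 1.0]
width: 0.003
grip_force: 0.0
```

```bash
python3 gap.py
python3 - <<'E'
from h import *
# jar cap, gauge, screwdriver: compare with start
for n in("top","side"):
    a=cv2.imread(f"pics/{n}0.png")[:,:,::-1].astype(int); b=read_camera(n).astype(int); d=np.abs(a-b).sum(2)
    for k,(x,y) in dict(top=dict(jar=(444,317),gauge=(416,160),driver=(158,235)),side=dict(jar=(208,387),gauge=(425,326),driver=(303,143)))[n].items():
        print(n,k,np.median(d[y-12:y+12,x-12:x+12]), (d[y-12:y+12,x-12:x+12]>90).sum())
E
```

```text
[ 0.47308441 -0.23291023  0.15845809] [ 0.0243219  -0.21110313  0.65926338]
340 [(194, 18, 156, 250), (195, 16, 158, 247), (196, 16, 164, 242), (197, 15, 165, 237), (198, 14, 166, 224), (199, 14, 164, 202), (200, 15, 166, 233), (201, 17, 164, 246), (202, 16, 164, 248), (203, 15, 169, 236), (204, 14, 167, 179), (205, 14, 164, 123), (206, 11, 96, 90), (207, 150, 3, 77), (208, 109, 32, 88), (209, 108, 29, 87), (210, 108, 29, 89), (211, 103, 26, 88), (212, 113, 23, 87), (213, 100, 28, 83)]
370 [(194, 18, 152, 253), (195, 19, 151, 254), (196, 19, 154, 253), (197, 16, 162, 242), (198, 16, 157, 244), (199, 19, 153, 254), (200, 22, 142, 255), (201, 21, 149, 255), (202, 15, 166, 244), (203, 14, 169, 172), (204, 13, 141, 136), (205, 9, 45, 108), (206, 103, 24, 97), (207, 104, 38, 101), (208, 103, 31, 99), (209, 108, 31, 100), (210, 106, 29, 98), (211, 104, 38, 100), (212, 106, 33, 101), (213, 107, 35, 101)]
top jar 36.0 23
top gauge 46.0 0
top driver 36.0 0
side jar 25.0 0
side gauge 42.0 0
side driver 77.5 263
```

```bash
python3 -c "
from workcell import *
print(finish_job())"
```

```text
the job is handed in; nothing more can be done
None
```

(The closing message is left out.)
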